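Fetch the frame corner from behind the driver and the tin

ROBOT

A 6-joint arm with a two-finger parallel gripper is mounted at the origin on the work surface. World frame = base frame: x ahead of the robot, y to its left, z up, the work surface at z = 0. Lengths are in m, angles in rad, forces in N, time in s.
With the tool pointing down it reaches from about 0.35 to 0.775 m from the base axis. Payload 7.3 kg.
Tool frame: the origin (TCP) lies at the very end of the fingers, on their centre line; the grasp point (between the pads) lies 19 mm behind it; z points along the fingers, y is the direction in which the jaws open and shut (so a half turn about z gives the same grasp; the last joint's range is limited). The gripper opens to 92 mm and grips with 3 to 60 N. Pads are 19 mm wide; open, the fingers measure 130 mm over their backs; the gripper's body (75 mm by 190 mm) begins 47 mm behind the grasp point.
Start: joints at [-1.315, 0.342, 1.524, -0, 1.275, -0.146], TCP at [0.205, -0.483, 0.227] pointing down, gripper open.
Joint ranges: [-2.53, 2.53], [-0.77, 2.02], [0.04, 2.7], [-1, 4.14], [0.28, 2.66], [-3.11, 3.11]. Speed limits (rad/s): [2.57, 2.57, 3.14, 3.14, 3.14, 3.14].

INTERFACE

Orientations are given as [roll, pitch, yaw] about the fixed x, y, z axes, in that order (R = Rz(yaw) Ry(pitch) Rx(roll)).
In Python, from cell import robot gives the robot as it stands.
- The arm moves only by the tool apply_moves, never from a script. Its argument "plan" is a list of rows, each an object of numbers: "tx", "ty", "tz": the shift along the tool's x, y, z in m; "yaw": the turn about the tool's z in rad; "grip": the opening, from -1 (shut) to 1 (fully open), so that 0 is half open. In form: [{"tx": .., "ty": .., "tz": .., "yaw": .., "grip": ..}, ...]. A call has 1 to 8 rows; each row is the pose to reach, as a shift and turn from the pose commanded when the call began, along the tool's axes at that moment; what a row does not reach only later rows make up. A row lasts 1/8 s, in which the tool goes at most 62.5 mm and 10.7 degrees, less where a joint would pass 70% of its speed; a pose out of reach is approached as far as the arm can. A call with a gripper value outside its range is refused whole. The fingers move at their own pace and stop on an object; "force" is the grip in N (left out, the last holds). Time passes only in rows, so rows that repeat a pose let the fingers close. It gives the time, the measured TCP pose, the force and the opening at its end, in the units of the state.
- robot.observe(): the state, without advancing time (a new reading comes with each control period).
- robot.read_camera(name): name is "side" or "top"; returns (picture, depth): 480x640x3 uint8, red, green, blue; 480x640 float32, m along the optical axis (not along the pixel's ray), 0 where there is no reading.
- robot.get_calibration(name): a dict with "camera_matrix" (3x3 intrinsics, pixels), "R" (3x3) and "t" (3): a world point X has camera coordinates R X + t. Camera axes: x right, y down, z forward; pixel columns grow to the right and rows downward; lengths in m; the calibration is good to about 2 mm. A picture is of the moment at which its call begins. get_calibration takes no time and is no camera call.
- robot.hand_in(): hands the job in, once; it reports no verdict.
Trained networks look in the newest picture that a camera, given by its name, has taken for a name from the list of things; names that differ only in an ending like _2 or _b are one class to them, and where a whole thing is asked for, a point or a joint stands for the part that bears it (a point fixed in the world has none). Each returns a list of dicts, best first, with "confidence" (0 to 1); they miss things now and then, are a little off and sometimes report something else, mostly with a low value. They report only what shows in the picture. A call takes as long as a camera call. They do not tell look-alikes from the thing itself.
- robot.outline_of(label, camera): "region" (480x640 bool, what is visible of it) and "pixel" ([row, column] in pixels, amid what is visible of it).
- robot.tip_of(label, camera): "pixel" ([row, column] in pixels: a listed point, or the origin of a listed thing).
The state is a dict: "time": time; "qpos": joint angles; "qvel": joint speeds; "joint_efforts": joint torques, N m; "tool_pos": TCP position; "tool_rot": TCP orientation; "contact_force": force on the tool from outside, world axes, zero at the start; "torque": the same for the moment, N m; "opening": finger opening in m.
Only numpy, scipy, OpenCV 4.12 (cv2) and the standard library are available. Lean on these libraries where they do the work, as an engineer would, in place of code of your own. Each camera call takes 0.05 s, during which the arm holds its last target.

TASK

The bronze point driver and the tin stand in front of the white frame corner on the parking board: first stand both of them aside on the cork mat, then lay the frame corner flat on the L-shaped black seat of the teak board, fitted round the little wooden block, and only after that stand the driver and the tin back upright, each centred on the very spot it came from. Knock nothing over, and leave the chrome hook and the moulding offcut where they lie.

Things in the scene. Friction and masses are not known exactly. Their poses are not given: they have to be found in the camera images.
- driver_center (a point): Bronze point driver (about 280 g), round, standing nose up: palm cap 50 mm wide, 14 mm high; narrows to a barrel 32 mm in diameter from 19 to 85 mm above the foot; slim nose up to 105 mm. This point: on its axis, 52.5 mm above the foot; z up the axis. It stands on one of the parking board's two round spots; grip the barrel's upper half, fingers closing along the board's x.
- tin_center (a point): Plain metal tin of framing points (about 220 g), a closed upright cylinder 50 mm in diameter, 90 mm high. This point: its centre, 45 mm above the foot; z up the axis. It stands on the other round spot, 64 mm beside the driver; grip its upper half, fingers closing along the board's x.
- corner_center (a point): White resin frame corner (about 120 g), a flat L, 32 mm high; two legs 66 mm long outside, 26 mm wide. This point: centre of the 66 mm square outline, 16 mm above the underside. Own axes (z up): outer vertex at (47, 0) mm, legs run back at +135 and -135 degrees from it to ends near (-9, +-38) mm, notch open to -x. Grip e.g. at (6, 23) mm, fingers closing along the direction (1, 1).
- bay: Parking board of pale wood, fixed, 180 (x) x 170 (y) mm, 12 mm thick; origin: centre of its underside, z up. Two black round spots 60 mm in diameter on its top, centred at (-50, 32) and (-50, -32) mm; driver and tin stand on them, either way round. The frame corner lies on the board behind them (towards +x), vertex away from them.
- mat: Cork mat, the side area, fixed, 160 (x) x 190 (y) mm, 3 mm thick; origin: centre of its underside, z up.
- seat_center (a point): L-shaped black rubber seat on the fixed teak board (18 mm thick). This point: centre of its square outline, on the rubber, 20 mm above the bench. 4 mm larger all round than the frame corner, which fits with the same x axis (vertex to +x) and its notch round a wooden block 8 mm high, 9 mm clear of each leg. Open toggle clamp, unused, centred at (17, 110) mm, up to 115 mm higher.
- hook: Chrome wall hook lying on its back plate, 22 x 60 mm, 47 mm high, loose; origin: centre of its underside. To be left alone.
- offcut: Short offcut of wooden moulding, 90 x 30 mm, 22 mm high, loose; origin: centre of its underside. To be left alone.
Things that resemble listed ones, but are neither listed nor needed, are in the scene too. There is more than one size of the part that bears corner_center; the job needs the largest.

How it is judged:
By the outcome, as a careful person would: the job done as asked, in the order asked, and still so for the second after the job is handed in, with the robot touching nothing.
It also fails if it takes over 128 s, if anything falls off the work surface, if the arm or the gripper's body presses on something with over 40 N, if the wrist force passes 120 N, or if a joint passes its speed limit or range.

## Working session

There is one attempt and no reset: what is moved stays moved. The work goes in short steps, Python scripts to look and compute and a tool call to move; the robot and the scene stay as the last step left them, time stands still between calls to the robot, and variables do not carry over. Pictures are saved under pics/ and viewed, and the job is handed in when it is done.

Besides the shell and the picture viewer there is one more tool, called after "Call:" in YAML: its name, and indented under it one key for each argument. apply_moves: Moves the arm, as the interface text tells. Its arguments: {"type":"object","properties":{"plan":{"type":"array","items":{"type":"object","properties":{"tx":{"type":"number"},"ty":{"type":"number"},"tz":{"type":"number"},"yaw":{"type":"number"},"grip":{"type":"number"}}}},"force":{"type":"number"}},"required":["plan"]}

```bash
ls; mkdir -p pics; cat > h.py <<'E'
import numpy as np,cv2
from cell import robot
def shot(cam,name):
    p,d=robot.read_camera(cam); cv2.imwrite(f'pics/{name}.png',p[:,:,::-1]); np.savez(f'pics/{name}.npz',p=p,d=d); return p,d
def w(cam,r,c,z):
    k=robot.get_calibration(cam);K=np.array(k['camera_matrix']);R=np.array(k['R']);t=np.array(k['t'])
    ray=R.T@np.linalg.solve(K,[c,r,1.]);o=-R.T@t
    return o+ray*(z-o[2])/ray[2]
def cloud(cam,d):
    k=robot.get_calibration(cam);K=np.array(k['camera_matrix']);R=np.array(k['R']);t=np.array(k['t'])
    v,u=np.mgrid[0:480,0:640]
    P=np.stack([(u-K[0,2])/K[0,0]*d,(v-K[1,2])/K[1,1]*d,d],-1)
    return (P-t)@R
E
python3 - <<'E'
from h import *
print(robot.observe())
for c in('top','side'):
    shot(c,c+'0'); k=robot.get_calibration(c);print(k['camera_matrix'],(-np.array(k['R']).T@np.array(k['t'])).round(3))
E
```

```text
pics
{'time': 0.0, 'qpos': array([-1.31498460e+00,  3.42721118e-01,  1.52496977e+00, -8.51679461e-06,
        1.27536384e+00, -1.45976990e-01]), 'qvel': array([-0.00037602,  0.00024976,  0.00100495, -0.00042409,  0.00072607,
        0.00107771]), 'joint_efforts': array([-1.55068297e-03, -4.31246459e+01, -2.44213986e+01,  7.15618883e-02,
        5.60708146e-02, -1.35777091e-04]), 'tool_pos': array([ 0.20524257, -0.4828116 ,  0.22606227]), 'tool_rot': array([-3.14014495e+00, -2.04613315e-04,  4.01791057e-01]), 'contact_force': array([ 0.55696803,  0.06623679, -0.19165067]), 'torque': array([-0.03890859,  0.0287297 , -0.02866227]), 'opening': 0.09171707651004954}
[[462.37729397   0.         319.90302963]
 [  0.         462.37729397 237.27872868]
 [  0.           0.           1.        ]] [ 0.376 -0.015  1.109]
[[499.38823668   0.         319.58906834]
 [  0.         499.38823668 246.91610206]
 [  0.           0.           1.        ]] [ 0.462 -0.712  0.773]
```

View pics/top0.png

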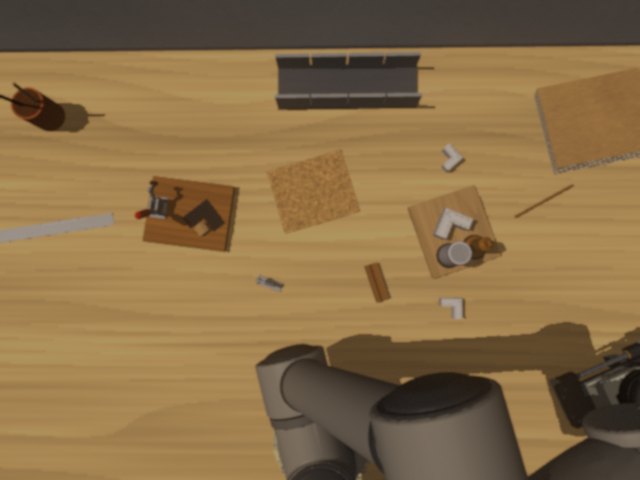

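View pics/side0.png

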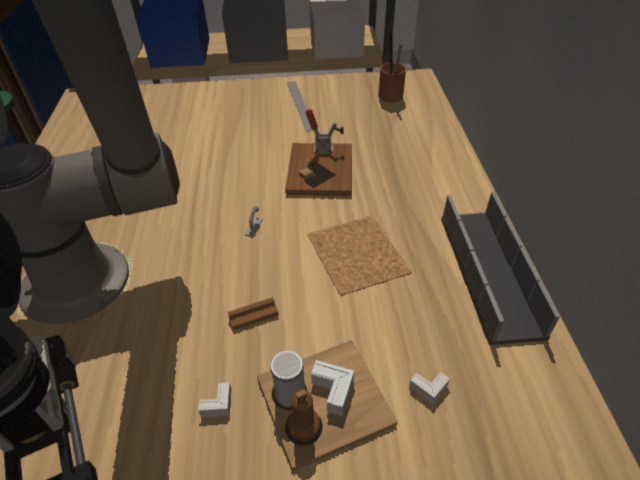

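```bash
python3 - <<'E'
from h import *
for cam in('top','side'):
    robot.read_camera(cam)
    for l,z in [('driver_center',.0645),('tin_center',.057),('corner_center',.028),('bay',0),('mat',0),('seat_center',.02),('hook',0),('offcut',0)]:
        for e in robot.tip_of(l,cam)[:4]:
            r,c=e['pixel']; print(cam,l,round(e['confidence'],2),np.round([r,c]),w(cam,r,c,z).round(4))
print(robot.observe()['time'])
E
```

```text
top tin_center 0.72 [254. 455.] [ 0.4301 -0.2991  0.057 ]
top corner_center 0.78 [226. 453.] [ 0.4971 -0.3048  0.028 ]
top corner_center 0.55 [158. 445.] [ 0.6595 -0.2898  0.028 ]
top corner_center 0.55 [309. 449.] [ 0.3055 -0.2913  0.028 ]
top bay 0.57 [231. 454.] [ 0.4877 -0.3145  0.    ]
top mat 0.61 [191. 311.] [0.5864 0.0291 0.    ]
top mat 0.5 [246. 482.] [ 0.4521 -0.3796  0.    ]
top seat_center 0.97 [219. 206.] [0.5181 0.2794 0.02  ]
top hook 0.54 [282. 271.] [0.3662 0.1251 0.    ]
top offcut 0.82 [281. 378.] [ 0.3684 -0.1303  0.    ]
side driver_center 0.63 [411. 301.] [ 0.4495 -0.3569  0.0645]
side tin_center 0.55 [381. 288.] [ 0.4315 -0.3003  0.057 ]
side corner_center 0.97 [385. 328.] [ 0.495  -0.2975  0.028 ]
side corner_center 0.69 [399. 216.] [ 0.3119 -0.3043  0.028 ]
side bay 0.72 [402. 325.] [ 0.4892 -0.3128  0.    ]
side mat 0.74 [252. 357.] [0.5883 0.0283 0.    ]
side seat_center 0.58 [176. 316.] [0.5189 0.276  0.02  ]
side hook 0.51 [233. 251.] [0.3604 0.1103 0.    ]
side hook 0.16 [388. 330.] [ 0.5003 -0.2878  0.    ]
1.0
```

```bash
python3 - <<'E'
from h import *
a=np.load('pics/top0.npz');b=np.load('pics/side0.npz')
p=a['p'];q=b['p']
c1=cv2.resize(p[130:330,395:525],None,fx=3,fy=3,interpolation=cv2.INTER_CUBIC)
c2=cv2.resize(q[335:475,190:460],None,fx=1.4,fy=1.4)
c3=cv2.resize(p[165:265,130:250],None,fx=3,fy=3,interpolation=cv2.INTER_CUBIC)
im=np.zeros((600,800,3),np.uint8);im[:600,:390]=c1;im[:196,400:778]=c2;im[200:500,400:760]=c3
cv2.imwrite('pics/crop0.png',im[:,:,::-1])
P=cloud('top',a['d'])
print('table z',np.median(P[300:340,150:250,2]))
# heights
for nm,(r0,r1,c0,c1) in {'bay':(185,280,405,505),'corn':(140,175,435,470),'corn3':(295,320,435,470)}.items():
    Z=P[r0:r1,c0:c1,2]; print(nm,np.histogram(Z,bins=np.arange(-.005,.13,.005)))
E
```

```text
table z -2.893790195995359e-05
bay (array([2160, 1795,  778, 2792,  251,   52,   97,   79,   50,  339,  229,
         21,   25,   22,   18,   21,   21,   26,   19,   21,  143,  388,
         42,    9,   21,    0]), array([-0.005,  0.   ,  0.005,  0.01 ,  0.015,  0.02 ,  0.025,  0.03 ,
        0.035,  0.04 ,  0.045,  0.05 ,  0.055,  0.06 ,  0.065,  0.07 ,
        0.075,  0.08 ,  0.085,  0.09 ,  0.095,  0.1  ,  0.105,  0.11 ,
        0.115,  0.12 ,  0.125]))
corn (array([493, 411,  18,  17,  26, 198,  42,   0,   0,   0,   0,   0,   0,
         0,   0,   0,   0,   0,   0,   0,   0,   0,   0,   0,   0,   0]), array([-0.005,  0.   ,  0.005,  0.01 ,  0.015,  0.02 ,  0.025,  0.03 ,
        0.035,  0.04 ,  0.045,  0.05 ,  0.055,  0.06 ,  0.065,  0.07 ,
        0.075,  0.08 ,  0.085,  0.09 ,  0.095,  0.1  ,  0.105,  0.11 ,
        0.115,  0.12 ,  0.125]))
corn3 (array([263, 284,  14,  12,  28, 212,  53,   0,   0,   0,   0,   0,   0,
         0,   0,   0,   0,   0,   0,   0,   0,   0,   0,   0,   0,   0]), array([-0.005,  0.   ,  0.005,  0.01 ,  0.015,  0.02 ,  0.025,  0.03 ,
        0.035,  0.04 ,  0.045,  0.05 ,  0.055,  0.06 ,  0.065,  0.07 ,
        0.075,  0.08 ,  0.085,  0.09 ,  0.095,  0.1  ,  0.105,  0.11 ,
        0.115,  0.12 ,  0.125]))
```

View pics/crop0.png

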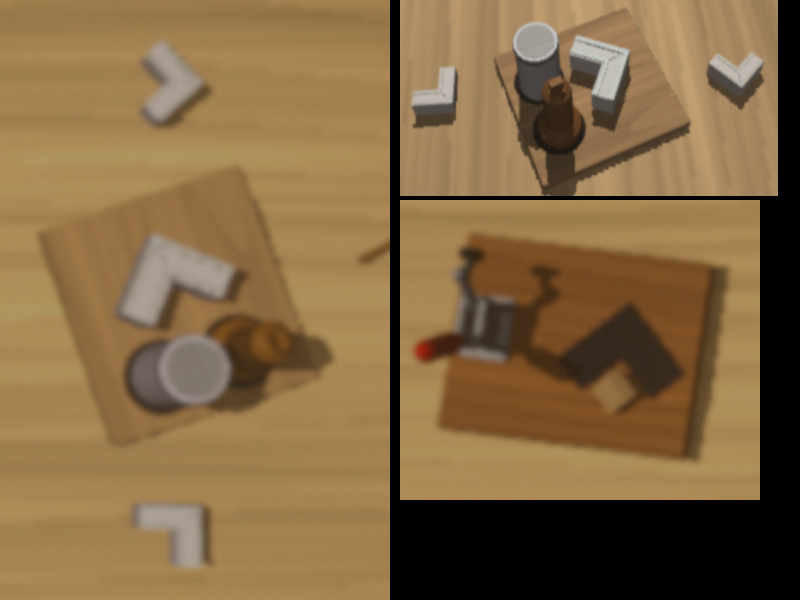

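```bash
cat > fit.py <<'E'
from h import *
from scipy.optimize import minimize
L66=np.array([[47,0],[47-46.67,46.67],[-46.67+28.28,46.67-0],[0,0]])/1000
def Lpoly(a,wd,off=0):
    # square centred at 0, vertex at +x ; a outer, wd width
    s=a/2; P=np.array([[s,s],[-s,s],[-s,s-wd],[s-wd,s-wd],[s-wd,-s],[s,-s]])
    c=np.sqrt(.5); R=np.array([[c,c],[-c,c]])   # (s,s)->( +x )
    return P@R.T
def rect(a,b): return np.array([[a,b],[-a,b],[-a,-b],[a,-b]])/2
def proj(cam,X):
    k=robot.get_calibration(cam);K=np.array(k['camera_matrix']);R=np.array(k['R']);t=np.array(k['t'])
    q=(X@R.T+t)@K.T; return q[:,:2]/q[:,2:]
S=4
def fit(cam,mask,poly,z,x0,ignore=None):
    m=cv2.resize(mask.astype(np.float32),None,fx=S,fy=S,interpolation=cv2.INTER_LINEAR)>.5
    ok=np.ones_like(m) if ignore is None else ~(cv2.resize(ignore.astype(np.uint8),None,fx=S,fy=S)>0)
    def f(x):
        c,s=np.cos(x[2]),np.sin(x[2]); P=poly@np.array([[c,s],[-s,c]])+x[:2]
        u=proj(cam,np.c_[P,np.full(len(P),z)])
        im=np.zeros(m.shape,np.uint8); cv2.fillPoly(im,[np.round(((u+.5)*S-.5)*16).astype(np.int32)],1,shift=4)
        i=im>0; return -(i&m&ok).sum()/((i|m)&ok).sum()
    best=None
    for dy in (0,.1,-.1,.2,-.2):
        r=minimize(f,[x0[0],x0[1],x0[2]+dy],method='Nelder-Mead',options=dict(initial_simplex=np.array([x0[:2]+[x0[2]+dy]]*4)+np.array([[0,0,0],[.01,0,0],[0,.01,0],[0,0,.15]])))
        if best is None or r.fun<best.fun: best=r
    return best.x.round(4),round(best.fun,3)
E
python3 - <<'E'
from fit import *
a=np.load('pics/top0.npz');p=a['p'];P=cloud('top',a['d']);Z=P[...,2]
b=np.load('pics/side0.npz');q=b['p'];Q=cloud('side',b['d'])
def box(r0,r1,c0,c1):
    m=np.zeros((480,640),bool);m[r0:r1,c0:c1]=1;return m
# tin top
m=box(185,290,400,500)&(Z>.097)&(Z<.108)
X=P[m][:,:2]; print('tin top (all z~.1)',X.mean(0),len(X),np.median(Z[m]))
hsv=cv2.cvtColor(p,cv2.COLOR_RGB2HSV)
mt=(m&(hsv[...,1]<70)).astype(np.uint8); cs,_=cv2.findContours(mt,0,1); c=max(cs,key=cv2.contourArea)
(u,v),r=cv2.minEnclosingCircle(c); M=cv2.moments(c); print('tin',u,v,r, w('top',v,u,.102), w('top',M['m01']/M['m00'],M['m10']/M['m00'],.102))
bb=box(180,290,400,510)
tall=bb&(Z>.02)
bayr=bb&(Z>.007)
print('bay',fit('top',bayr&(Z<.017)|tall,rect(.18,.17),.012,[.488,-.314,.3],ignore=cv2.dilate(tall.astype(np.uint8),np.ones((5,5)))>0))
cm=box(200,245,425,480)&(Z>.037)&(Z<.052)&(hsv[...,1]<90)
print('corner top',fit('top',cm,Lpoly(.066,.026),.044,[.497,-.305,-.1-.1]))
hq=cv2.cvtColor(q,cv2.COLOR_RGB2HSV)
cm=box(340,430,300,370)&(Q[...,2]>.039)&(Q[...,2]<.049)&(hq[...,1]<90)
print('corner side',fit('side',cm,Lpoly(.066,.026),.044,[.497,-.305,-.2]))
for y in(.3,):
  sm=box(190,240,180,235)&(hsv[...,2]<75)
  print('seat n',sm.sum(),np.median(Z[sm]),fit('top',sm,Lpoly(.074,.034),.02,[.518,.279,-.05]),fit('top',sm,Lpoly(.074,.034),.02,[.518,.279,.1]))
print('mat', [w('top',r,c,.003).round(4) for r,c in [(173,267),(150,342),(210,359),(232,288)]])
cv2.imwrite('pics/m.png',cv2.resize(np.hstack([sm[180:250,130:250],cm[340:410,260:380]]).astype(np.uint8)*255,None,fx=3,fy=3))
# driver: side depth in column
m=(Q[...,2]>.06)&(Q[...,2]<.095)&box(340,450,230,340)&(hq[...,1]>90); X=Q[m]; print('driver barrel',len(X),X.mean(0),X.min(0),X.max(0))
m=(Q[...,2]>.02)&(Q[...,2]<.098)&box(340,450,230,340)&(hq[...,1]<70); X=Q[m]; print('tin side',len(X),X.mean(0),X.min(0),X.max(0))
E
```

```text
tin top (all z~.1) [ 0.43438185 -0.30745892] 537 0.10176759479012085
tin 458.5 253.0 11.884963989257812 [ 0.43013862 -0.29517545  0.102     ] [ 0.4301504  -0.29558266  0.102     ]
bay (array([ 0.4864, -0.3092,  0.3198]), np.float64(-0.968))
corner top (array([ 0.4943, -0.3006,  0.383 ]), np.float64(-0.947))
corner side (array([ 0.4956, -0.3023,  0.3877]), np.float64(-0.884))
seat n 650 0.01984359925486471 (array([ 0.5149,  0.2868, -0.1201]), np.float64(-0.868)) (array([ 0.5148,  0.2867, -0.1089]), np.float64(-0.868))
mat [array([0.6319, 0.1358, 0.003 ]), array([ 0.6877, -0.0472,  0.003 ]), array([ 0.5398, -0.0872,  0.003 ]), array([0.4872, 0.0839, 0.003 ])]
driver barrel 234 [ 0.45154156 -0.36682652  0.0773045 ] [ 0.4081709  -0.37188322  0.06003527] [ 0.46767843 -0.29714431  0.09484328]
tin side 1493 [ 0.46973509 -0.30609806  0.05162021] [ 0.40635568 -0.34385569  0.02004299] [ 0.51616217 -0.25856994  0.09794574]
```

View pics/m.png

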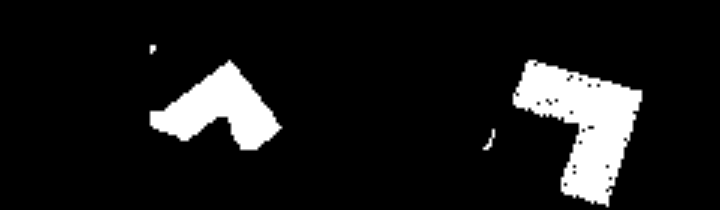

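```bash
python3 - <<'E'
from fit import *
a=np.load('pics/top0.npz');b=np.load('pics/side0.npz')
def box(r0,r1,c0,c1):
    m=np.zeros((480,640),bool);m[r0:r1,c0:c1]=1;return m
out=[]
for cam,d,bx,cr,ig in (('top',a,(190,240,182,235),(165,265,130,250),(205,235,180,191)),('side',b,(150,190,290,345),(135,205,280,360),(140,166,310,330))):
    p=d['p'];Z=cloud(cam,d['d'])[...,2];v=cv2.cvtColor(p,cv2.COLOR_RGB2HSV)[...,2]
    for th in(60,75):
        m=box(*bx)&(v<th)
        f,s=fit(cam,m,Lpoly(.074,.034),.02,[.517,.28,-.1],ignore=box(*ig)); print(cam,th,m.sum(),f,s)
    r0,r1,c0,c1=cr;k=380//(c1-c0)
    im=cv2.resize(p[r0:r1,c0:c1],None,fx=k,fy=k,interpolation=cv2.INTER_CUBIC).copy()
    for g,col in((f,(0,255,0)),([.5183,.2785,-.105],(255,0,0))):
        c,s_=np.cos(g[2]),np.sin(g[2]);P=Lpoly(.074,.034)@np.array([[c,s_],[-s_,c]])+g[:2]
        u=proj(cam,np.c_[P,np.full(6,.02)]);u=((u+.5-[c0,r0])*k).astype(np.int32);cv2.polylines(im,[u],1,col,1)
    o=np.zeros((400,400,3),np.uint8);o[:im.shape[0],:im.shape[1]]=im[:400,:400];out.append(o)
cv2.imwrite('pics/seat.png',np.hstack(out)[:,:,::-1])
E
```

```text
top 60 520 [ 0.5157  0.2897 -0.1063] -0.808
top 75 634 [ 0.5149  0.2868 -0.1312] -0.913Traceback (most recent call last):
  File "<stdin>", line 10, in <module>
  File "fit.py", line 24, in fit
    r=minimize(f,[x0[0],x0[1],x0[2]+dy],method='Nelder-Mead',options=dict(initial_simplex=np.array([x0[:2]+[x0[2]+dy]]*4)+np.array([[0,0,0],[.01,0,0],[0,.01,0],[0,0,.15]])))
    res = _minimize_neldermead(fun, x0, args, callback, bounds=bounds,
                               **options)
    fxcc = func(xcc)
    fx = function(np.copy(x), *(wrapper_args + args))
  File "fit.py", line 19, in f
    u=proj(cam,np.c_[P,np.full(len(P),z)])
  File "fit.py", line 11, in proj
    k=robot.get_calibration(cam);K=np.array(k['camera_matrix']);R=np.array(k['R']);t=np.array(k['t'])
ValueError: time passes only in moves, steps and waits
```

```bash
python3 - <<'E'
from h import *
np.savez('cal.npz',**{c+k:np.array(robot.get_calibration(c)[n]) for c in('top','side') for k,n in(('K','camera_matrix'),('R','R'),('t','t'))})
E
python3 - <<'E'
s=open('h.py').read()
s=s.replace("k=robot.get_calibration(cam);K=np.array(k['camera_matrix']);R=np.array(k['R']);t=np.array(k['t'])","K,R,t=CAL[cam]")
s+="\n_c=np.load('cal.npz');CAL={c:(_c[c+'K'],_c[c+'R'],_c[c+'t']) for c in('top','side')}\n"
open('h.py','w').write(s)
s=open('fit.py').read()
s=s.replace("k=robot.get_calibration(cam);K=np.array(k['camera_matrix']);R=np.array(k['R']);t=np.array(k['t'])","K,R,t=CAL[cam]");open('fit.py','w').write(s)
E
cat > seat.py <<'E'
from fit import *
a=np.load('pics/top0.npz');b=np.load('pics/side0.npz')
def box(r0,r1,c0,c1):
    m=np.zeros((480,640),bool);m[r0:r1,c0:c1]=1;return m
out=[]
for cam,d,bx,cr,ig in (('top',a,(190,240,182,235),(165,265,130,250),(205,235,180,191)),('side',b,(150,190,290,345),(135,205,280,360),(140,166,310,330))):
    p=d['p'];Z=cloud(cam,d['d'])[...,2];v=cv2.cvtColor(p,cv2.COLOR_RGB2HSV)[...,2]
    for th in(60,75):
        m=box(*bx)&(v<th)
        f,s=fit(cam,m,Lpoly(.074,.034),.02,[.517,.28,-.1],ignore=box(*ig)); print(cam,th,m.sum(),f,s)
    r0,r1,c0,c1=cr;k=380//(c1-c0)
    im=cv2.resize(p[r0:r1,c0:c1],None,fx=k,fy=k,interpolation=cv2.INTER_CUBIC).copy()
    for g,col in((f,(0,255,0)),([.5183,.2785,-.105],(255,0,0))):
        c,s_=np.cos(g[2]),np.sin(g[2]);P=Lpoly(.074,.034)@np.array([[c,s_],[-s_,c]])+g[:2]
        u=proj(cam,np.c_[P,np.full(6,.02)]);u=((u+.5-[c0,r0])*k).astype(np.int32);cv2.polylines(im,[u],1,col,1)
    o=np.zeros((400,400,3),np.uint8);o[:im.shape[0],:im.shape[1]]=im[:400,:400];out.append(o)
cv2.imwrite('pics/seat.png',np.hstack(out)[:,:,::-1])
E
python3 seat.py
```

```text
top 60 520 [ 0.5157  0.2897 -0.1063] -0.808
top 75 634 [ 0.5149  0.2868 -0.1312] -0.913
side 60 465 [ 0.5159  0.2867 -0.1705] -0.851
side 75 623 [ 0.5162  0.2869 -0.1644] -0.751
```

View pics/seat.png

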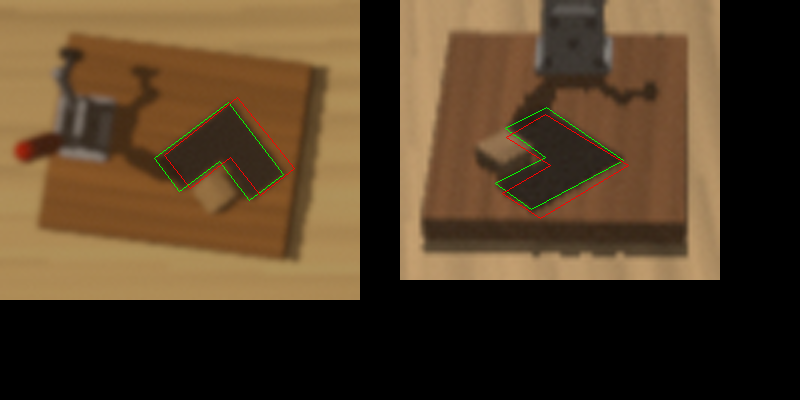

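Largest corner: top pixel (226,453), on the parking board, 32 mm high. The other two at (158,445) and (309,449) are only about 24 mm high, and they lie off the board. The crop confirms it.

```bash
cat > go.py <<'E'
import sys,numpy as np
from cell import robot
from scipy.spatial.transform import Rotation as R
g=[float(a) for a in sys.argv[1:5]]
o=robot.observe(); M=R.from_euler('xyz',o['tool_rot']).as_matrix()
d=M.T@(np.array(g[:3])-o['tool_pos']); y=-(g[3]-o['tool_rot'][2]); y=(y+np.pi)%(2*np.pi)-np.pi
print('t',round(o['time'],2),'pos',o['tool_pos'].round(4),'rot',o['tool_rot'].round(4),'F',o['contact_force'].round(1),'op',round(o['opening'],4),'q6',o['qpos'][5].round(2))
print('tx %.4f ty %.4f tz %.4f yaw %.4f'%(*d,y))
E
python3 go.py .4295 -.295 .17 1.89
```

```text
t 1.0 pos [ 0.2053 -0.4832  0.2267] rot [3.1415 0.     0.4018] F [-0.6  0.  -0.9] op 0.0919 q6 -0.15
tx 0.2799 ty -0.0855 tz 0.0567 yaw -1.4882
```

Call:
apply_moves:
  plan:
    - {"tx": 0.035,"ty": -0.011,"tz": 0,"yaw": -0.186,"grip": 1}
    - {"tx": 0.07,"ty": -0.022,"tz": 0,"yaw": -0.372,"grip": 1}
    - {"tx": 0.105,"ty": -0.033,"tz": 0,"yaw": -0.558,"grip": 1}
    - {"tx": 0.14,"ty": -0.043,"tz": 0.01,"yaw": -0.744,"grip": 1}
    - {"tx": 0.175,"ty": -0.054,"tz": 0.02,"yaw": -0.93,"grip": 1}
    - {"tx": 0.21,"ty": -0.064,"tz": 0.03,"yaw": -1.116,"grip": 1}
    - {"tx": 0.245,"ty": -0.075,"tz": 0.045,"yaw": -1.302,"grip": 1}
    - {"tx": 0.28,"ty": -0.0855,"tz": 0.0567,"yaw": -1.488,"grip": 1}
  force: 25

```text
time: 2.0
tool_pos: [0.4304, -0.2941, 0.1696]
tool_rot: [-3.142, 0.0, 1.896]
contact_force: [0.7, -0.1, -0.3]
opening: 0.0921
```

Call:
apply_moves:
  plan:
    - {"tx": 0,"ty": 0,"tz": 0,"yaw": 0,"grip": 1}
    - {"tx": 0,"ty": 0,"tz": 0,"yaw": 0,"grip": 1}

```text
time: 2.25
tool_pos: [0.4294, -0.2953, 0.1702]
tool_rot: [-3.141, 0.0, 1.888]
contact_force: [-0.4, -0.0, 0.1]
opening: 0.0917
```

```bash
python3 go.py .4295 -.295 .061 1.89
```

```text
t 2.25 pos [ 0.4294 -0.2953  0.1702] rot [-3.1414e+00  5.0000e-04  1.8884e+00] F [-0.4 -0.   0.1] op 0.0917 q6 -1.07
tx 0.0004 ty 0.0002 tz 0.1092 yaw -0.0016
```

Call:
apply_moves:
  plan:
    - {"tx": 0,"ty": 0,"tz": 0.03,"yaw": 0,"grip": 1}
    - {"tx": 0,"ty": 0,"tz": 0.06,"yaw": 0,"grip": 1}
    - {"tx": 0,"ty": 0,"tz": 0.085,"yaw": 0,"grip": 1}
    - {"tx": 0,"ty": 0,"tz": 0.1,"yaw": 0,"grip": 1}
    - {"tx": 0,"ty": 0,"tz": 0.109,"yaw": 0,"grip": 1}
    - {"tx": 0,"ty": 0,"tz": 0.109,"yaw": 0,"grip": 1}
    - {"tx": 0,"ty": 0,"tz": 0.109,"yaw": 0,"grip": 0.3}
    - {"tx": 0,"ty": 0,"tz": 0.109,"yaw": 0,"grip": 0.15}

```text
time: 3.25
tool_pos: [0.43, -0.2953, 0.0617]
tool_rot: [3.141, 0.001, 1.89]
contact_force: [0.2, 0.3, 0.3]
opening: 0.0765
```

Call:
apply_moves:
  plan:
    - {"tx": 0,"ty": 0,"tz": 0,"yaw": 0,"grip": 0.1}
    - {"tx": 0,"ty": 0,"tz": 0,"yaw": 0,"grip": 0}
    - {"tx": 0,"ty": 0,"tz": 0,"yaw": 0,"grip": -0.1}
    - {"tx": 0,"ty": 0,"tz": 0,"yaw": 0,"grip": -0.2}
    - {"tx": 0,"ty": 0,"tz": 0,"yaw": 0,"grip": -0.3}

```text
time: 3.88
tool_pos: [0.4298, -0.295, 0.0611]
tool_rot: [3.141, 0.0, 1.89]
contact_force: [0.7, 0.2, 1.5]
opening: 0.0498
```

```bash
python3 - <<'E'
from h import *
p,d=shot('side','s1')
cv2.imwrite('pics/s1c.png',cv2.resize(p[300:480,180:440],None,fx=3,fy=3)[:,:,::-1])
E
python3 go.py .4295 -.295 .19 1.89
```

```text
t 3.92 pos [ 0.4298 -0.2951  0.0611] rot [3.1413e+00 4.0000e-04 1.8898e+00] F [ 0.2 -0.2  2. ] op 0.0493 q6 -1.07
tx 0.0001 ty -0.0002 tz -0.1289 yaw -0.0002
```

View pics/s1c.png

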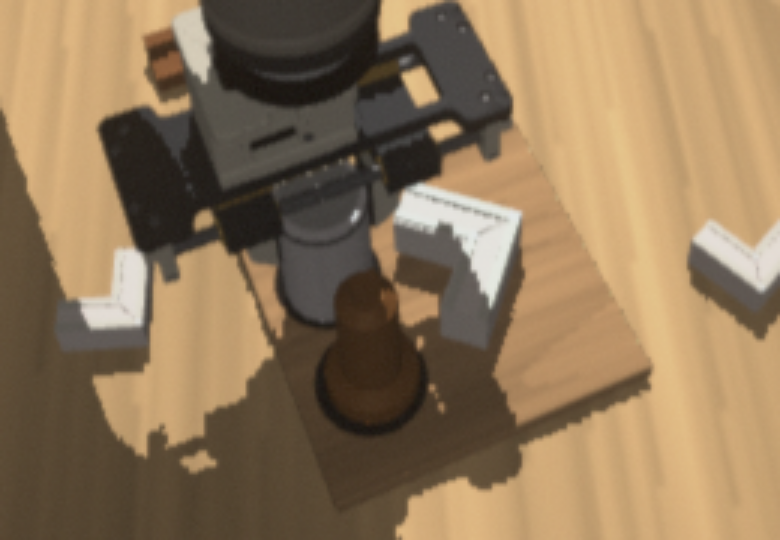

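Tin is held (49.5 mm). Lifting it.

Call:
apply_moves:
  plan:
    - {"tx": 0,"ty": 0,"tz": -0.01,"yaw": 0,"grip": -0.3}
    - {"tx": 0,"ty": 0,"tz": -0.03,"yaw": 0,"grip": -0.3}
    - {"tx": 0,"ty": 0,"tz": -0.05,"yaw": 0,"grip": -0.3}
    - {"tx": 0,"ty": 0,"tz": -0.07,"yaw": 0,"grip": -0.3}
    - {"tx": 0,"ty": 0,"tz": -0.09,"yaw": 0,"grip": -0.3}
    - {"tx": 0,"ty": 0,"tz": -0.11,"yaw": 0,"grip": -0.3}
    - {"tx": 0,"ty": 0,"tz": -0.125,"yaw": 0,"grip": -0.3}
    - {"tx": 0,"ty": 0,"tz": -0.129,"yaw": 0,"grip": -0.3}

```text
time: 4.92
tool_pos: [0.4297, -0.2952, 0.1909]
tool_rot: [3.141, 0.001, 1.89]
contact_force: [-0.0, -0.3, -3.4]
opening: 0.0497
```

```bash
python3 go.py .5748 .0595 .19 1.89
```

```text
t 4.92 pos [ 0.4297 -0.2952  0.1909] rot [3.1411e+00 1.2000e-03 1.8898e+00] F [-0.  -0.3 -3.4] op 0.0497 q6 -1.07
tx 0.2913 ty 0.2490 tz 0.0007 yaw -0.0002
```

Call:
apply_moves:
  plan:
    - {"tx": 0.015,"ty": 0.013,"tz": 0,"yaw": 0,"grip": -0.3}
    - {"tx": 0.04,"ty": 0.035,"tz": 0,"yaw": 0,"grip": -0.3}
    - {"tx": 0.07,"ty": 0.06,"tz": 0,"yaw": 0,"grip": -0.3}
    - {"tx": 0.1,"ty": 0.086,"tz": 0,"yaw": 0,"grip": -0.3}
    - {"tx": 0.13,"ty": 0.112,"tz": 0,"yaw": 0,"grip": -0.3}
    - {"tx": 0.16,"ty": 0.137,"tz": 0,"yaw": 0,"grip": -0.3}
    - {"tx": 0.19,"ty": 0.163,"tz": 0,"yaw": 0,"grip": -0.3}
    - {"tx": 0.22,"ty": 0.188,"tz": 0,"yaw": 0,"grip": -0.3}

```text
time: 5.92
tool_pos: [0.5388, -0.0246, 0.189]
tool_rot: [-3.14, -0.001, 1.89]
contact_force: [0.1, -1.0, -2.7]
opening: 0.0499
```

Call:
apply_moves:
  plan:
    - {"tx": 0.03,"ty": 0.026,"tz": 0,"yaw": 0,"grip": -0.3}
    - {"tx": 0.055,"ty": 0.047,"tz": 0,"yaw": 0,"grip": -0.3}
    - {"tx": 0.068,"ty": 0.058,"tz": 0,"yaw": 0,"grip": -0.3}
    - {"tx": 0.0713,"ty": 0.061,"tz": 0,"yaw": 0,"grip": -0.3}
    - {"tx": 0.0713,"ty": 0.061,"tz": 0,"yaw": 0,"grip": -0.3}

```text
time: 6.55
tool_pos: [0.5743, 0.0592, 0.1897]
tool_rot: [-3.141, 0.0, 1.89]
contact_force: [-0.2, -0.1, -3.1]
opening: 0.0495
```

```bash
python3 go.py .5748 .0595 .053 1.89
```

```text
t 6.55 pos [0.5743 0.0592 0.1897] rot [-3.1407e+00  2.0000e-04  1.8896e+00] F [-0.2 -0.1 -3.1] op 0.0495 q6 -0.35
tx 0.0001 ty 0.0006 tz 0.1367 yaw -0.0004
```

Call:
apply_moves:
  plan:
    - {"tx": 0,"ty": 0,"tz": 0.025,"yaw": 0,"grip": -0.3}
    - {"tx": 0,"ty": 0,"tz": 0.055,"yaw": 0,"grip": -0.3}
    - {"tx": 0,"ty": 0,"tz": 0.085,"yaw": 0,"grip": -0.3}
    - {"tx": 0,"ty": 0,"tz": 0.11,"yaw": 0,"grip": -0.3}
    - {"tx": 0,"ty": 0,"tz": 0.125,"yaw": 0,"grip": -0.3}
    - {"tx": 0,"ty": 0,"tz": 0.132,"yaw": 0,"grip": -0.3}
    - {"tx": 0,"ty": 0,"tz": 0.1365,"yaw": 0,"grip": -0.3}
    - {"tx": 0,"ty": 0,"tz": 0.1372,"yaw": 0,"grip": -0.3}

```text
time: 7.55
tool_pos: [0.575, 0.0596, 0.0532]
tool_rot: [3.141, 0.0, 1.89]
contact_force: [-0.1, -0.3, -3.2]
opening: 0.0496
```

Call:
apply_moves:
  plan:
    - {"tx": 0,"ty": 0,"tz": 0,"yaw": 0,"grip": -0.3}

```text
time: 7.68
tool_pos: [0.575, 0.0597, 0.0534]
tool_rot: [3.141, 0.0, 1.89]
contact_force: [1.0, -0.2, -2.1]
opening: 0.0497
```

Call:
apply_moves:
  plan:
    - {"tx": 0,"ty": 0,"tz": 0.0007,"yaw": 0,"grip": -0.3}
    - {"tx": 0,"ty": 0,"tz": 0.0012,"yaw": 0,"grip": -0.3}
    - {"tx": 0,"ty": 0,"tz": 0.0012,"yaw": 0,"grip": -0.3}

```text
time: 8.05
tool_pos: [0.5749, 0.0597, 0.0521]
tool_rot: [3.141, 0.0, 1.89]
contact_force: [-0.5, -0.6, 2.5]
opening: 0.0497
```

Mat contact is felt (force changed from -3 to +2.5 N). Releasing.

Call:
apply_moves:
  plan:
    - {"tx": 0,"ty": 0,"tz": 0,"yaw": 0,"grip": 0.2}
    - {"tx": 0,"ty": 0,"tz": 0,"yaw": 0,"grip": 0.5}
    - {"tx": 0,"ty": 0,"tz": 0,"yaw": 0,"grip": 1}
    - {"tx": 0,"ty": 0,"tz": 0,"yaw": 0,"grip": 1}
    - {"tx": 0,"ty": 0,"tz": -0.03,"yaw": 0,"grip": 1}
    - {"tx": 0,"ty": 0,"tz": -0.06,"yaw": 0,"grip": 1}
    - {"tx": 0,"ty": 0,"tz": -0.09,"yaw": 0,"grip": 1}
    - {"tx": 0,"ty": 0,"tz": -0.13,"yaw": 0,"grip": 1}

```text
time: 9.05
tool_pos: [0.5741, 0.0597, 0.182]
tool_rot: [-3.14, -0.0, 1.89]
contact_force: [0.4, -0.2, 0.2]
opening: 0.0916
```

```bash
python3 - <<'E'
from fit import *
p,d=shot('side','s2'); pt,dt=shot('top','t2')
Q=cloud('side',d)
im=np.hstack([cv2.resize(p[150:480,180:440],(390,495)),cv2.resize(pt[140:300,250:510],(410,252)).repeat(1,0) if 0 else cv2.copyMakeBorder(cv2.resize(pt[140:300,250:510],(410,252)),0,243,0,0,0)])
cv2.imwrite('pics/v2.png',im[:,:,::-1])
# spot T (dark disc) in top and side at z=.012
for cam,P,r in(('top',pt,None),('side',p,None)):
    v=cv2.cvtColor(P,cv2.COLOR_RGB2HSV)[...,2]
    u=proj(cam,np.array([[.4295,-.295,.012]]))[0].astype(int)
    m=np.zeros((480,640),np.uint8);m[u[1]-18:u[1]+19,u[0]-20:u[0]+21]=(v[u[1]-18:u[1]+19,u[0]-20:u[0]+21]<60)
    cs,_=cv2.findContours(m,0,1);c=max(cs,key=cv2.contourArea);M=cv2.moments(c);e=cv2.fitEllipse(c)
    print(cam,w(cam,e[0][1],e[0][0],.012),w(cam,M['m01']/M['m00'],M['m10']/M['m00'],.012),e,cv2.contourArea(c))
E
python3 go.py .4491 -.3557 .19 1.89
```

```text
top [ 0.42787423 -0.29713621  0.012     ] [ 0.42788621 -0.2971701   0.012     ] ((448.7431945800781, 256.0182800292969), (20.6962890625, 22.740026473999023), 84.16905975341797) 367.0
side [ 0.43040521 -0.29805925  0.012     ] [ 0.42821708 -0.29687213  0.012     ] ((289.0149841308594, 393.7915344238281), (31.926774978637695, 38.91626739501953), 126.3175277709961) 795.5
t 9.15 pos [0.577  0.0597 0.1862] rot [3.1335e+00 3.0000e-03 1.8899e+00] F [ 0.  -0.5  1.2] op 0.0917 q6 -0.35
tx -0.3543 ty -0.2517 tz -0.0048 yaw -0.0001
```

View pics/v2.png

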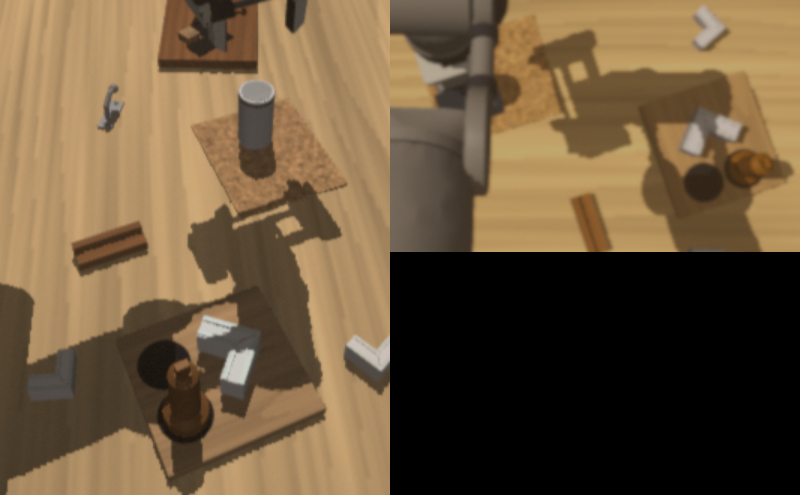

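Call:
apply_moves:
  plan:
    - {"tx": -0.354,"ty": -0.2515,"tz": -0.01,"yaw": 0,"grip": 1}
    - {"tx": -0.354,"ty": -0.2515,"tz": -0.01,"yaw": 0,"grip": 1}
    - {"tx": -0.354,"ty": -0.2515,"tz": -0.01,"yaw": 0,"grip": 1}
    - {"tx": -0.354,"ty": -0.2515,"tz": -0.01,"yaw": 0,"grip": 1}
    - {"tx": -0.354,"ty": -0.2515,"tz": -0.01,"yaw": 0,"grip": 1}
    - {"tx": -0.354,"ty": -0.2515,"tz": -0.01,"yaw": 0,"grip": 1}
    - {"tx": -0.354,"ty": -0.2515,"tz": -0.01,"yaw": 0,"grip": 1}
    - {"tx": -0.354,"ty": -0.2515,"tz": -0.01,"yaw": 0,"grip": 1}

```text
time: 10.15
tool_pos: [0.445, -0.3589, 0.1906]
tool_rot: [-3.141, 0.0, 1.884]
contact_force: [0.7, 0.7, -0.3]
opening: 0.0916
```

Call:
apply_moves:
  plan:
    - {"tx": 0,"ty": 0,"tz": 0,"yaw": 0,"grip": 1}
    - {"tx": 0,"ty": 0,"tz": 0,"yaw": 0,"grip": 1}
    - {"tx": 0,"ty": 0,"tz": 0,"yaw": 0,"grip": 1}

```text
time: 10.52
tool_pos: [0.4475, -0.3541, 0.1917]
tool_rot: [3.142, -0.0, 1.892]
contact_force: [0.5, -0.9, -0.6]
opening: 0.0918
```

```bash
python3 go.py .4491 -.3557 .065 1.89;  python3 - <<'E'
from fit import *
b=np.load('pics/s2.npz');Q=cloud('side',b['d']);h=cv2.cvtColor(b['p'],cv2.COLOR_RGB2HSV)
m=np.zeros((480,640),bool);m[370:450,270:335]=1
for z0 in(.04,.055,.07,.085):
    k=m&(Q[...,2]>z0)&(Q[...,2]<z0+.015)&(h[...,1]>90); X=Q[k]; 
    # fit circle r=16 to surface points
    from scipy.optimize import least_squares
    r=least_squares(lambda c:np.hypot(X[:,0]-c[0],X[:,1]-c[1])-.016,[.449,-.355],loss='soft_l1',f_scale=.002); print(z0,len(X),r.x.round(4),np.abs(r.fun).mean())
E
```

```text
t 10.53 pos [ 0.4475 -0.3541  0.1917] rot [ 3.1416 -0.      1.8918] F [ 0.5 -0.9 -0.6] op 0.0918 q6 -1.12
tx -0.0021 ty 0.0010 tz 0.1267 yaw 0.0018
0.04 93 [ 0.4517 -0.355 ] 0.0003313153731944712
0.055 96 [ 0.4517 -0.355 ] 0.00037490045656959686
0.07 96 [ 0.4518 -0.355 ] 0.0004292876285727362
0.085 160 [ 0.4517 -0.3548] 0.0010029960080027577
```

```bash
cat > cyl.py <<'E'
from fit import *
from scipy.optimize import least_squares
def cyl(name,box,zr,r,x0,sat):
    b=np.load(f'pics/{name}.npz');Q=cloud('side',b['d']);h=cv2.cvtColor(b['p'],cv2.COLOR_RGB2HSV)[...,1]
    m=np.zeros((480,640),bool);m[box[0]:box[1],box[2]:box[3]]=1
    m&=(Q[...,2]>zr[0])&(Q[...,2]<zr[1])&((h>90) if sat else (h<90))&(np.hypot(Q[...,0]-x0[0],Q[...,1]-x0[1])<r+.01)
    X=Q[m];f=least_squares(lambda c:np.hypot(X[:,0]-c[0],X[:,1]-c[1])-r,x0,loss='soft_l1',f_scale=.001)
    return len(X),f.x.round(4),np.abs(f.fun).mean().round(5)
E
python3 - <<'E'
from cyl import *
for nm in('side0',):
    print('tin on bay',cyl(nm,(330,430,250,320),(.03,.095),.025,[.43,-.295],0))
    print('driver',cyl(nm,(370,450,270,335),(.035,.09),.016,[.45,-.355],1))
print('tin on mat',cyl('s2',(180,290,300,400),(.015,.085),.025,[.575,.06],0))
E
```

```text
tin on bay (527, array([ 0.4318, -0.2964]), np.float64(0.00043))
driver (350, array([ 0.4518, -0.3551]), np.float64(0.00036))
tin on mat (553, array([0.5762, 0.0583]), np.float64(0.00086))
```

Call:
apply_moves:
  plan:
    - {"tx": -0.001,"ty": 0.0022,"tz": 0.02,"yaw": 0.002,"grip": 1}
    - {"tx": -0.001,"ty": 0.0022,"tz": 0.05,"yaw": 0.002,"grip": 1}
    - {"tx": -0.001,"ty": 0.0022,"tz": 0.08,"yaw": 0.002,"grip": 1}
    - {"tx": -0.001,"ty": 0.0022,"tz": 0.105,"yaw": 0.002,"grip": 1}
    - {"tx": -0.001,"ty": 0.0022,"tz": 0.12,"yaw": 0.002,"grip": 1}
    - {"tx": -0.001,"ty": 0.0022,"tz": 0.1265,"yaw": 0.002,"grip": 1}
    - {"tx": -0.001,"ty": 0.0022,"tz": 0.1265,"yaw": 0.002,"grip": 0.5}
    - {"tx": -0.001,"ty": 0.0022,"tz": 0.1265,"yaw": 0.002,"grip": 0}

```text
time: 11.52
tool_pos: [0.4498, -0.356, 0.0661]
tool_rot: [3.141, 0.002, 1.888]
contact_force: [-0.1, -0.2, 0.1]
opening: 0.0762
```

Call:
apply_moves:
  plan:
    - {"tx": 0,"ty": 0,"tz": 0,"yaw": 0,"grip": -0.1}
    - {"tx": 0,"ty": 0,"tz": 0,"yaw": 0,"grip": -0.2}
    - {"tx": 0,"ty": 0,"tz": 0,"yaw": 0,"grip": -0.3}
    - {"tx": 0,"ty": 0,"tz": 0,"yaw": 0,"grip": -0.5}
    - {"tx": 0,"ty": 0,"tz": 0,"yaw": 0,"grip": -0.7}
    - {"tx": 0,"ty": 0,"tz": 0,"yaw": 0,"grip": -0.7}
    - {"tx": 0,"ty": 0,"tz": 0,"yaw": 0,"grip": -0.7}

```text
time: 12.4
tool_pos: [0.4494, -0.3556, 0.0651]
tool_rot: [3.142, 0.0, 1.888]
contact_force: [1.4, -0.3, -0.4]
opening: 0.0315
```

```bash
python3 go.py .5984 -.0169 .19 1.89
```

```text
t 12.4 pos [ 0.4494 -0.3556  0.0651] rot [3.1415e+00 1.0000e-04 1.8878e+00] F [ 1.4 -0.3 -0.4] op 0.0315 q6 -1.12
tx 0.2753 ty 0.2472 tz -0.1249 yaw -0.0022
```

Call:
apply_moves:
  plan:
    - {"tx": 0,"ty": 0,"tz": -0.01,"yaw": 0,"grip": -0.7}
    - {"tx": 0,"ty": 0,"tz": -0.03,"yaw": 0,"grip": -0.7}
    - {"tx": 0,"ty": 0,"tz": -0.05,"yaw": 0,"grip": -0.7}
    - {"tx": 0,"ty": 0,"tz": -0.07,"yaw": 0,"grip": -0.7}
    - {"tx": 0,"ty": 0,"tz": -0.09,"yaw": 0,"grip": -0.7}
    - {"tx": 0,"ty": 0,"tz": -0.11,"yaw": 0,"grip": -0.7}
    - {"tx": 0.01,"ty": 0.009,"tz": -0.123,"yaw": 0,"grip": -0.7}
    - {"tx": 0.03,"ty": 0.027,"tz": -0.125,"yaw": 0,"grip": -0.7}

```text
time: 13.4
tool_pos: [0.4659, -0.3185, 0.1913]
tool_rot: [3.141, 0.001, 1.886]
contact_force: [0.1, 0.7, -2.9]
opening: 0.0317
```

Call:
apply_moves:
  plan:
    - {"tx": 0.03,"ty": 0.027,"tz": 0,"yaw": 0,"grip": -0.7}
    - {"tx": 0.06,"ty": 0.054,"tz": 0,"yaw": 0,"grip": -0.7}
    - {"tx": 0.09,"ty": 0.081,"tz": 0,"yaw": 0,"grip": -0.7}
    - {"tx": 0.12,"ty": 0.108,"tz": 0,"yaw": 0,"grip": -0.7}
    - {"tx": 0.15,"ty": 0.135,"tz": 0,"yaw": 0,"grip": -0.7}
    - {"tx": 0.18,"ty": 0.162,"tz": 0,"yaw": 0,"grip": -0.7}
    - {"tx": 0.21,"ty": 0.189,"tz": 0,"yaw": 0,"grip": -0.7}
    - {"tx": 0.23,"ty": 0.206,"tz": 0,"yaw": 0,"grip": -0.7}

```text
time: 14.4
tool_pos: [0.5896, -0.0331, 0.19]
tool_rot: [-3.141, -0.001, 1.89]
contact_force: [-0.3, -0.7, -2.1]
opening: 0.0312
```

Call:
apply_moves:
  plan:
    - {"tx": 0.01,"ty": 0.01,"tz": 0,"yaw": 0,"grip": -0.7}
    - {"tx": 0.015,"ty": 0.014,"tz": 0,"yaw": 0,"grip": -0.7}
    - {"tx": 0.015,"ty": 0.014,"tz": 0,"yaw": 0,"grip": -0.7}
    - {"tx": 0.015,"ty": 0.014,"tz": 0,"yaw": 0,"grip": -0.7}

```text
time: 14.9
tool_pos: [0.598, -0.0182, 0.1901]
tool_rot: [-3.141, 0.0, 1.887]
contact_force: [-0.5, -0.1, -2.0]
opening: 0.0315
```

```bash
python3 go.py .5984 -.0169 .0561 1.89
```

```text
t 14.9 pos [ 0.598  -0.0182  0.1901] rot [-3.1413e+00  2.0000e-04  1.8867e+00] F [-0.5 -0.1 -2. ] op 0.0315 q6 -0.47
tx 0.0011 ty 0.0008 tz 0.1340 yaw -0.0033
```

Call:
apply_moves:
  plan:
    - {"tx": 0,"ty": 0,"tz": 0.025,"yaw": 0,"grip": -0.7}
    - {"tx": 0,"ty": 0,"tz": 0.055,"yaw": 0,"grip": -0.7}
    - {"tx": 0,"ty": 0,"tz": 0.085,"yaw": 0,"grip": -0.7}
    - {"tx": 0,"ty": 0,"tz": 0.11,"yaw": 0,"grip": -0.7}
    - {"tx": 0,"ty": 0,"tz": 0.125,"yaw": 0,"grip": -0.7}
    - {"tx": 0,"ty": 0,"tz": 0.131,"yaw": 0,"grip": -0.7}
    - {"tx": 0,"ty": 0,"tz": 0.134,"yaw": 0,"grip": -0.7}
    - {"tx": 0,"ty": 0,"tz": 0.134,"yaw": 0,"grip": -0.7}

```text
time: 15.9
tool_pos: [0.5987, -0.0174, 0.0567]
tool_rot: [3.141, 0.001, 1.888]
contact_force: [-0.8, -0.6, -2.2]
opening: 0.0316
```

Call:
apply_moves:
  plan:
    - {"tx": 0,"ty": 0,"tz": 0.0005,"yaw": 0,"grip": -0.7}
    - {"tx": 0,"ty": 0,"tz": 0.0005,"yaw": 0,"grip": -0.7}

```text
time: 16.15
tool_pos: [0.5986, -0.0173, 0.0561]
tool_rot: [3.141, 0.001, 1.888]
contact_force: [0.1, 0.1, -2.1]
opening: 0.0311
```

Call:
apply_moves:
  plan:
    - {"tx": 0,"ty": 0,"tz": 0.0006,"yaw": 0,"grip": -0.7}
    - {"tx": 0,"ty": 0,"tz": 0.0006,"yaw": 0,"grip": -0.7}

```text
time: 16.4
tool_pos: [0.5989, -0.0173, 0.0559]
tool_rot: [3.14, 0.001, 1.888]
contact_force: [-1.4, 0.2, 5.9]
opening: 0.0309
```

Call:
apply_moves:
  plan:
    - {"tx": 0,"ty": 0,"tz": 0,"yaw": 0,"grip": 0}
    - {"tx": 0,"ty": 0,"tz": 0,"yaw": 0,"grip": 0.5}
    - {"tx": 0,"ty": 0,"tz": 0,"yaw": 0,"grip": 1}
    - {"tx": 0,"ty": 0,"tz": 0,"yaw": 0,"grip": 1}
    - {"tx": 0,"ty": 0,"tz": -0.03,"yaw": 0,"grip": 1}
    - {"tx": 0,"ty": 0,"tz": -0.06,"yaw": 0,"grip": 1}
    - {"tx": 0,"ty": 0,"tz": -0.1,"yaw": 0,"grip": 1}
    - {"tx": 0,"ty": 0,"tz": -0.134,"yaw": 0,"grip": 1}

```text
time: 17.4
tool_pos: [0.5983, -0.0173, 0.1905]
tool_rot: [3.141, 0.0, 1.888]
contact_force: [0.4, -1.1, 1.0]
opening: 0.0915
```

```bash
python3 - <<'E'
from fit import *
p,d=shot('side','s3'); pt,dt=shot('top','t3')
cv2.imwrite('pics/v3.png',np.hstack([p[:,150:450],pt[100:,:][:300,200:].repeat(1,0) if 0 else cv2.copyMakeBorder(pt[100:400,200:],0,180,0,0,0)])[:,:,::-1])
def box(r0,r1,c0,c1):
    m=np.zeros((480,640),bool);m[r0:r1,c0:c1]=1;return m
th=np.linspace(0,2*np.pi,60)[:-1]
def bay2w(x,b): c,s=np.cos(b[2]),np.sin(b[2]); return np.array([b[0]+c*x[0]-s*x[1],b[1]+s*x[0]+c*x[1]])
disc=np.vstack([[0,0]]*0+[np.c_[.03*np.cos(th),.03*np.sin(th)]])
for cam,P,D in(('top',pt,dt),('side',p,d)):
    v=cv2.cvtColor(P,cv2.COLOR_RGB2HSV);Z=cloud(cam,D)[...,2]
    for n,xy in(('T',[.4295,-.296]),('D',[.449,-.356])):
        u=proj(cam,np.array([[*xy,.012]]))[0].astype(int)
        m=box(u[1]-20,u[1]+21,u[0]-22,u[0]+23)&(v[...,2]<55)
        n_,lab,st,cen=cv2.connectedComponentsWithStats(m.astype(np.uint8)); i=1+np.argmax(st[1:,4]); 
        print(cam,n,st[i],fit(cam,lab==i,disc,.012,xy+[0.]))
    if cam=='top': cm=box(200,245,425,480)&(Z>.037)&(Z<.052)&(v[...,1]<90)
    else: cm=box(340,430,300,370)&(Z>.039)&(Z<.049)&(v[...,1]<90)
    print(cam,'corner',fit(cam,cm,Lpoly(.066,.026),.044,[.495,-.302,.38]))
    bb=box(180,290,400,510) if cam=='top' else box(335,475,240,410)
    print(cam,'bay',fit(cam,bb&(Z>.007)&(Z<.05),rect(.18,.17),.012,[.487,-.309,.32],ignore=cv2.dilate((bb&(Z>.018)).astype(np.uint8),np.ones((5,5)))>0))
E
python3 go.py .4920 -.3201 .15 1.173
```

```text
top T [439 245  21  22 345] (array([ 4.317e-01, -2.989e-01,  2.000e-04]), np.float64(-0.671))
top D [463 240  23  18 302] (array([ 0.4507, -0.3554,  0.0483]), np.float64(-0.587))
top corner (array([ 0.4943, -0.3006,  0.3846]), np.float64(-0.943))
top bay (array([ 0.4863, -0.3092,  0.3225]), np.float64(-0.976))
side T [271 377  37  33 933] (array([ 0.4306, -0.2958,  0.1713]), np.float64(-0.969))
side D [ 284  409   38   37 1096] (array([ 0.4501, -0.3566,  0.2365]), np.float64(-0.965))
side corner (array([ 0.4958, -0.3024,  0.3823]), np.float64(-0.905))
side bay (array([ 0.4881, -0.3113,  0.3211]), np.float64(-0.986))
t 17.5 pos [ 0.6003 -0.0176  0.1933] rot [3.1345 0.0037 1.8878] F [0.7 0.2 0.1] op 0.0918 q6 -0.47
tx -0.2535 ty -0.1975 tz 0.0429 yaw 0.7148
```

View pics/v3.png

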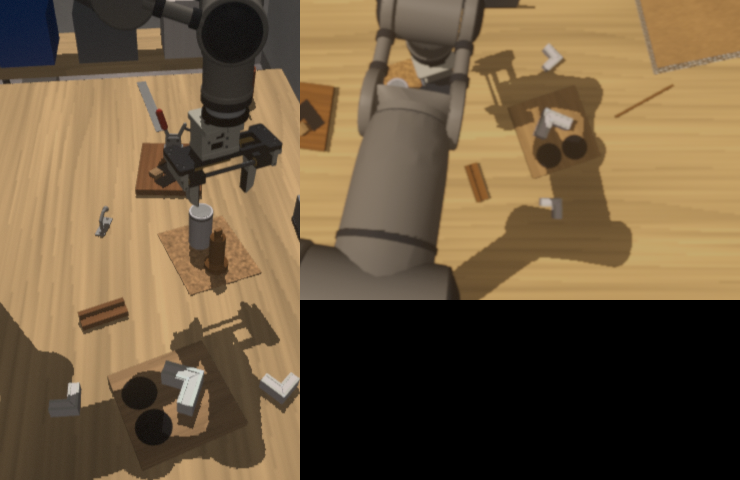

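```bash
python3 go.py .5085 -.3199 .13 1.170
```

```text
t 17.5 pos [ 0.6003 -0.0176  0.1933] rot [3.1345 0.0037 1.8878] F [0.7 0.2 0.1] op 0.0918 q6 -0.47
tx -0.2584 ty -0.1819 tz 0.0630 yaw 0.7178
```

Call:
apply_moves:
  plan:
    - {"tx": -0.04,"ty": -0.028,"tz": 0,"yaw": 0.1,"grip": 0.5}
    - {"tx": -0.08,"ty": -0.056,"tz": 0,"yaw": 0.2,"grip": 0.5}
    - {"tx": -0.12,"ty": -0.084,"tz": 0,"yaw": 0.32,"grip": 0.5}
    - {"tx": -0.16,"ty": -0.112,"tz": 0.01,"yaw": 0.44,"grip": 0.4}
    - {"tx": -0.2,"ty": -0.14,"tz": 0.03,"yaw": 0.56,"grip": 0.4}
    - {"tx": -0.235,"ty": -0.165,"tz": 0.05,"yaw": 0.68,"grip": 0.3}
    - {"tx": -0.2565,"ty": -0.182,"tz": 0.06,"yaw": 0.718,"grip": 0.3}
    - {"tx": -0.2565,"ty": -0.182,"tz": 0.06,"yaw": 0.718,"grip": 0.3}

```text
time: 18.5
tool_pos: [0.5037, -0.3189, 0.127]
tool_rot: [-3.138, -0.001, 1.167]
contact_force: [0.5, 0.4, 0.3]
opening: 0.0601
```

Call:
apply_moves:
  plan:
    - {"tx": 0,"ty": 0,"tz": 0,"yaw": 0,"grip": 0.3}
    - {"tx": 0,"ty": 0,"tz": 0,"yaw": 0,"grip": 0.3}

```text
time: 18.75
tool_pos: [0.5059, -0.3168, 0.1294]
tool_rot: [3.141, 0.0, 1.172]
contact_force: [0.2, 0.6, -0.7]
opening: 0.0599
```

```bash
python3 go.py .5085 -.3199 .023 1.170
```

```text
t 18.75 pos [ 0.5059 -0.3168  0.1294] rot [3.141  0.     1.1716] F [ 0.2  0.6 -0.7] op 0.0599 q6 -0.29
tx -0.0019 ty 0.0036 tz 0.1064 yaw 0.0016
```

Call:
apply_moves:
  plan:
    - {"tx": -0.0019,"ty": 0.0036,"tz": 0.025,"yaw": 0.0016,"grip": 0.3}
    - {"tx": -0.0019,"ty": 0.0036,"tz": 0.055,"yaw": 0.0016,"grip": 0.3}
    - {"tx": -0.0019,"ty": 0.0036,"tz": 0.08,"yaw": 0.0016,"grip": 0.3}
    - {"tx": -0.0019,"ty": 0.0036,"tz": 0.098,"yaw": 0.0016,"grip": 0.3}
    - {"tx": -0.0019,"ty": 0.0036,"tz": 0.106,"yaw": 0.0016,"grip": 0.3}
    - {"tx": -0.0019,"ty": 0.0036,"tz": 0.1065,"yaw": 0.0016,"grip": 0.3}
    - {"tx": -0.0019,"ty": 0.0036,"tz": 0.1065,"yaw": 0.0016,"grip": 0}
    - {"tx": -0.0019,"ty": 0.0036,"tz": 0.1065,"yaw": 0.0016,"grip": -0.2}

```text
time: 19.75
tool_pos: [0.5083, -0.3213, 0.0234]
tool_rot: [3.14, 0.001, 1.168]
contact_force: [-0.2, 1.1, 0.6]
opening: 0.0442
```

Call:
apply_moves:
  plan:
    - {"tx": 0,"ty": 0,"tz": 0,"yaw": 0,"grip": -0.3}
    - {"tx": 0,"ty": 0,"tz": 0,"yaw": 0,"grip": -0.4}
    - {"tx": 0,"ty": 0,"tz": 0,"yaw": 0,"grip": -0.6}
    - {"tx": 0,"ty": 0,"tz": 0,"yaw": 0,"grip": -0.8}
    - {"tx": 0,"ty": 0,"tz": 0,"yaw": 0,"grip": -0.8}
    - {"tx": 0,"ty": 0,"tz": 0,"yaw": 0,"grip": -0.8}
  force: 30

```text
time: 20.5
tool_pos: [0.5081, -0.3212, 0.0228]
tool_rot: [3.141, 0.0, 1.168]
contact_force: [0.3, -0.5, 3.1]
opening: 0.0257
```

```bash
python3 go.py .5085 -.3199 .13 1.170
```

```text
t 20.5 pos [ 0.5081 -0.3212  0.0228] rot [3.1407e+00 4.0000e-04 1.1682e+00] F [ 0.3 -0.5  3.1] op 0.0257 q6 -0.29
tx 0.0013 ty -0.0001 tz -0.1072 yaw -0.0018
```

Call:
apply_moves:
  plan:
    - {"tx": 0,"ty": 0,"tz": -0.01,"yaw": 0,"grip": -0.8}
    - {"tx": 0,"ty": 0,"tz": -0.03,"yaw": 0,"grip": -0.8}
    - {"tx": 0,"ty": 0,"tz": -0.055,"yaw": 0,"grip": -0.8}
    - {"tx": 0,"ty": 0,"tz": -0.08,"yaw": 0,"grip": -0.8}
    - {"tx": 0,"ty": 0,"tz": -0.105,"yaw": 0,"grip": -0.8}
    - {"tx": 0,"ty": 0,"tz": -0.13,"yaw": 0,"grip": -0.8}
    - {"tx": 0,"ty": 0,"tz": -0.15,"yaw": 0,"grip": -0.8}
    - {"tx": 0,"ty": 0,"tz": -0.16,"yaw": 0,"grip": -0.8}

```text
time: 21.5
tool_pos: [0.5078, -0.3208, 0.1837]
tool_rot: [3.141, 0.0, 1.168]
contact_force: [0.3, 0.2, -2.4]
opening: 0.0257
```

```bash
python3 go.py .5166 .2627 .183 0.645
```

```text
t 21.5 pos [ 0.5078 -0.3208  0.1837] rot [3.1408e+00 3.0000e-04 1.1682e+00] F [ 0.3  0.2 -2.4] op 0.0257 q6 -0.29
tx 0.5403 ty -0.2205 tz 0.0004 yaw 0.5232
```

Call:
apply_moves:
  plan:
    - {"tx": 0.02,"ty": -0.008,"tz": 0,"yaw": 0.02,"grip": -0.8}
    - {"tx": 0.055,"ty": -0.022,"tz": 0,"yaw": 0.055,"grip": -0.8}
    - {"tx": 0.095,"ty": -0.039,"tz": 0,"yaw": 0.095,"grip": -0.8}
    - {"tx": 0.135,"ty": -0.055,"tz": 0,"yaw": 0.135,"grip": -0.8}
    - {"tx": 0.175,"ty": -0.071,"tz": 0,"yaw": 0.175,"grip": -0.8}
    - {"tx": 0.215,"ty": -0.088,"tz": 0,"yaw": 0.215,"grip": -0.8}
    - {"tx": 0.255,"ty": -0.104,"tz": 0,"yaw": 0.255,"grip": -0.8}
    - {"tx": 0.295,"ty": -0.12,"tz": 0,"yaw": 0.295,"grip": -0.8}

```text
time: 22.5
tool_pos: [0.5123, -0.001, 0.1821]
tool_rot: [-3.14, 0.001, 0.872]
contact_force: [1.0, -0.1, -1.5]
opening: 0.0259
```

```bash
python3 go.py .5166 .2627 .183 0.645
```

```text
t 22.5 pos [ 0.5123 -0.001   0.1821] rot [-3.1405e+00  8.0000e-04  8.7180e-01] F [ 1.  -0.1 -1.5] op 0.0259 q6 0.55
tx 0.2046 ty -0.1664 tz -0.0009 yaw 0.2268
```

Call:
apply_moves:
  plan:
    - {"tx": 0.033,"ty": -0.027,"tz": 0,"yaw": 0.04,"grip": -0.8}
    - {"tx": 0.066,"ty": -0.054,"tz": 0,"yaw": 0.08,"grip": -0.8}
    - {"tx": 0.1,"ty": -0.081,"tz": 0,"yaw": 0.12,"grip": -0.8}
    - {"tx": 0.133,"ty": -0.108,"tz": 0,"yaw": 0.16,"grip": -0.8}
    - {"tx": 0.163,"ty": -0.133,"tz": 0,"yaw": 0.2,"grip": -0.8}
    - {"tx": 0.185,"ty": -0.15,"tz": 0,"yaw": 0.22,"grip": -0.8}
    - {"tx": 0.2,"ty": -0.163,"tz": 0,"yaw": 0.2268,"grip": -0.8}
    - {"tx": 0.2046,"ty": -0.1664,"tz": 0,"yaw": 0.2268,"grip": -0.8}

```text
time: 23.5
tool_pos: [0.5162, 0.2621, 0.1818]
tool_rot: [-3.141, 0.002, 0.648]
contact_force: [-0.1, -0.3, -1.6]
opening: 0.0259
```

Call:
apply_moves:
  plan:
    - {"tx": 0,"ty": 0,"tz": 0,"yaw": 0,"grip": -0.8}
    - {"tx": 0,"ty": 0,"tz": 0,"yaw": 0,"grip": -0.8}

```text
time: 23.75
tool_pos: [0.5169, 0.2603, 0.1824]
tool_rot: [3.141, 0.001, 0.646]
contact_force: [-0.2, -1.1, -1.6]
opening: 0.0256
```

```bash
python3 go.py .5166 .2627 .07 0.645
```

```text
t 23.75 pos [0.5169 0.2603 0.1824] rot [3.1414e+00 6.0000e-04 6.4570e-01] F [-0.2 -1.1 -1.6] op 0.0256 q6 1.26
tx 0.0012 ty -0.0021 tz 0.1124 yaw 0.0007
```

Call:
apply_moves:
  plan:
    - {"tx": 0.001,"ty": -0.002,"tz": 0.02,"yaw": 0.0007,"grip": -0.8}
    - {"tx": 0.001,"ty": -0.002,"tz": 0.05,"yaw": 0.0007,"grip": -0.8}
    - {"tx": 0.001,"ty": -0.002,"tz": 0.08,"yaw": 0.0007,"grip": -0.8}
    - {"tx": 0.001,"ty": -0.002,"tz": 0.1,"yaw": 0.0007,"grip": -0.8}
    - {"tx": 0.001,"ty": -0.002,"tz": 0.112,"yaw": 0.0007,"grip": -0.8}
    - {"tx": 0.001,"ty": -0.002,"tz": 0.112,"yaw": 0.0007,"grip": -0.8}

```text
time: 24.5
tool_pos: [0.5164, 0.2628, 0.07]
tool_rot: [-3.141, 0.001, 0.645]
contact_force: [-0.4, 0.2, -1.8]
opening: 0.0256
```

```bash
python3 go.py .5166 .2627 .031 0.645; python3 - <<'E'
from fit import *
p,d=shot('side','s4'); pt,_=shot('top','t4')
cv2.imwrite('pics/v4.png',np.hstack([cv2.resize(p[90:220,250:390],(420,390)),cv2.resize(pt[140:270,120:246],(378,390))])[:,:,::-1])
E
```

```text
t 24.5 pos [0.5164 0.2628 0.07  ] rot [-3.1413e+00  1.3000e-03  6.4500e-01] F [-0.4  0.2 -1.8] op 0.0256 q6 1.26
tx 0.0002 ty 0.0003 tz 0.0390 yaw 0.0000
```

View pics/v4.png

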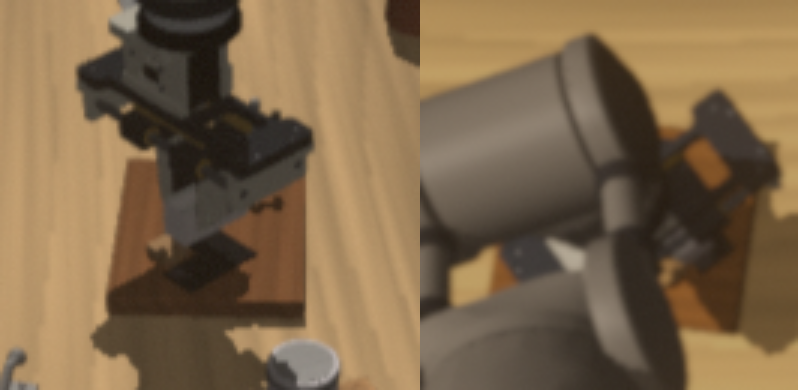

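Call:
apply_moves:
  plan:
    - {"tx": 0,"ty": 0,"tz": 0.01,"yaw": 0,"grip": -0.8}
    - {"tx": 0,"ty": 0,"tz": 0.02,"yaw": 0,"grip": -0.8}
    - {"tx": 0,"ty": 0,"tz": 0.028,"yaw": 0,"grip": -0.8}
    - {"tx": 0,"ty": 0,"tz": 0.034,"yaw": 0,"grip": -0.8}
    - {"tx": 0,"ty": 0,"tz": 0.037,"yaw": 0,"grip": -0.8}
    - {"tx": 0,"ty": 0,"tz": 0.038,"yaw": 0,"grip": -0.8}
    - {"tx": 0,"ty": 0,"tz": 0.038,"yaw": 0,"grip": -0.8}

```text
time: 25.48
tool_pos: [0.5166, 0.2634, 0.0326]
tool_rot: [3.141, -0.0, 0.646]
contact_force: [0.1, 1.0, -1.5]
opening: 0.0261
```

Call:
apply_moves:
  plan:
    - {"tx": 0,"ty": 0,"tz": 0.0008,"yaw": 0,"grip": -0.8}
    - {"tx": 0,"ty": 0,"tz": 0.0008,"yaw": 0,"grip": -0.8}

```text
time: 25.72
tool_pos: [0.5166, 0.2634, 0.0318]
tool_rot: [3.141, -0.0, 0.646]
contact_force: [-0.2, 0.1, -1.2]
opening: 0.0258
```

Call:
apply_moves:
  plan:
    - {"tx": 0,"ty": 0,"tz": 0.0007,"yaw": 0,"grip": -0.8}
    - {"tx": 0,"ty": 0,"tz": 0.0007,"yaw": 0,"grip": -0.8}

```text
time: 25.98
tool_pos: [0.5165, 0.2634, 0.0309]
tool_rot: [3.142, 0.0, 0.646]
contact_force: [0.8, 0.4, -0.5]
opening: 0.0257
```

```bash
python3 go.py .5166 .2627 .031 0.645; python3 - <<'E'
from fit import *
p,d=shot('side','s5')
cv2.imwrite('pics/v5.png',cv2.resize(p[90:220,250:390],(700,600))[:,:,::-1])
E
```

```text
t 25.98 pos [0.5165 0.2634 0.0309] rot [3.1415e+00 1.0000e-04 6.4570e-01] F [ 0.8  0.4 -0.5] op 0.0257 q6 1.26
tx -0.0003 ty 0.0006 tz -0.0001 yaw 0.0007
```

View pics/v5.png

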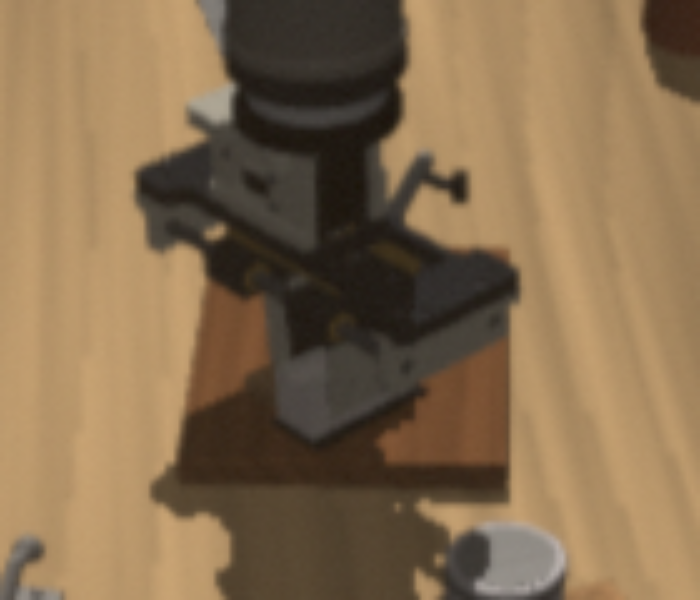

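Call:
apply_moves:
  plan:
    - {"tx": 0,"ty": 0,"tz": 0.0005,"yaw": 0,"grip": -0.8}
    - {"tx": 0,"ty": 0,"tz": 0.0005,"yaw": 0,"grip": -0.8}

```text
time: 26.28
tool_pos: [0.5166, 0.2634, 0.0308]
tool_rot: [3.141, -0.0, 0.646]
contact_force: [-1.7, -1.3, 2.7]
opening: 0.0259
```

Seat contact felt. I'll open to about 50 mm and rise.

Call:
apply_moves:
  plan:
    - {"tx": 0,"ty": 0,"tz": 0,"yaw": 0,"grip": -0.3}
    - {"tx": 0,"ty": 0,"tz": 0,"yaw": 0,"grip": 0}
    - {"tx": 0,"ty": 0,"tz": 0,"yaw": 0,"grip": 0.1}
    - {"tx": 0,"ty": 0,"tz": 0,"yaw": 0,"grip": 0.1}
    - {"tx": 0,"ty": 0,"tz": -0.015,"yaw": 0,"grip": 0.1}
    - {"tx": 0,"ty": 0,"tz": -0.045,"yaw": 0,"grip": 0.1}
    - {"tx": 0,"ty": 0,"tz": -0.085,"yaw": 0,"grip": 0.1}
    - {"tx": 0,"ty": 0,"tz": -0.145,"yaw": 0,"grip": 0.1}

```text
time: 27.28
tool_pos: [0.5157, 0.2631, 0.1766]
tool_rot: [-3.141, 0.002, 0.646]
contact_force: [1.5, -0.1, 0.2]
opening: 0.0505
```

```bash
python3 go.py .5979 -.0173 .19 1.888; python3 - <<'E'
from fit import *
p,d=shot('side','s6')
Z=cloud('side',d)[...,2]
cv2.imwrite('pics/v6.png',cv2.resize(p[90:220,250:390],(700,600))[:,:,::-1])
E
```

```text
t 27.27 pos [0.5157 0.2631 0.1766] rot [-3.1409e+00  2.4000e-03  6.4560e-01] F [ 1.5 -0.1  0.2] op 0.0505 q6 1.26
tx -0.1031 ty 0.2734 tz -0.0133 yaw -1.2424
```

View pics/v6.png

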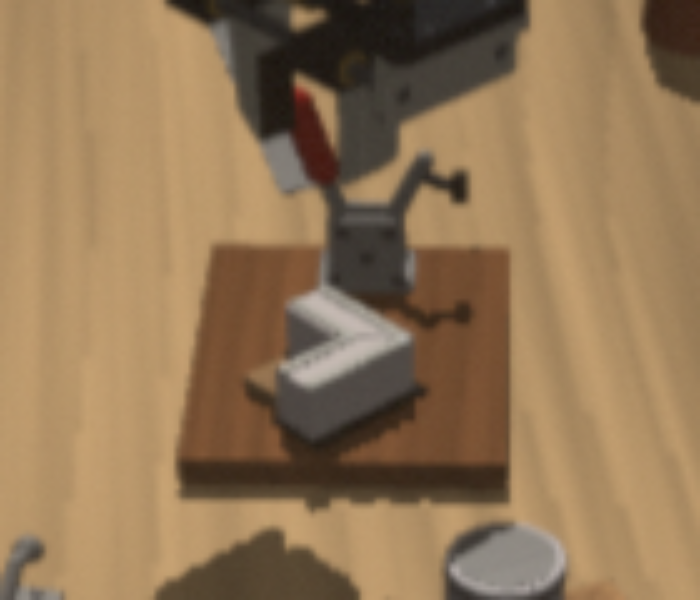

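Call:
apply_moves:
  plan:
    - {"tx": -0.013,"ty": 0.034,"tz": -0.013,"yaw": -0.16,"grip": 1}
    - {"tx": -0.026,"ty": 0.068,"tz": -0.013,"yaw": -0.32,"grip": 1}
    - {"tx": -0.039,"ty": 0.103,"tz": -0.013,"yaw": -0.48,"grip": 1}
    - {"tx": -0.052,"ty": 0.137,"tz": -0.013,"yaw": -0.64,"grip": 1}
    - {"tx": -0.065,"ty": 0.171,"tz": -0.013,"yaw": -0.8,"grip": 1}
    - {"tx": -0.078,"ty": 0.205,"tz": -0.013,"yaw": -0.95,"grip": 1}
    - {"tx": -0.09,"ty": 0.24,"tz": -0.013,"yaw": -1.1,"grip": 1}
    - {"tx": -0.103,"ty": 0.2734,"tz": -0.013,"yaw": -1.242,"grip": 1}

```text
time: 28.32
tool_pos: [0.5992, -0.0181, 0.1895]
tool_rot: [3.14, 0.001, 1.892]
contact_force: [-0.8, -0.3, 0.1]
opening: 0.0918
```

Call:
apply_moves:
  plan:
    - {"tx": 0,"ty": 0,"tz": 0,"yaw": 0,"grip": 1}
    - {"tx": 0,"ty": 0,"tz": 0,"yaw": 0,"grip": 1}

```text
time: 28.58
tool_pos: [0.5986, -0.0165, 0.189]
tool_rot: [3.141, -0.0, 1.886]
contact_force: [-0.0, 0.5, 0.8]
opening: 0.0918
```

```bash
python3 go.py .5984 -.0173 .056 1.888; python3 - <<'E'
from fit import *
from cyl import cyl
p,d=shot('side','s7'); pt,dt=shot('top','t7')
def box(r0,r1,c0,c1):
    m=np.zeros((480,640),bool);m[r0:r1,c0:c1]=1;return m
for cam,P,D,b in(('top',pt,dt,(185,245,170,240)),('side',p,d,(140,200,285,345))):
    Z=cloud(cam,D)[...,2];h=cv2.cvtColor(P,cv2.COLOR_RGB2HSV)
    cm=box(*b)&(Z>.046)&(Z<.058)&(h[...,1]<100)
    print(cam,cm.sum(),np.median(Z[cm]),fit(cam,cm,Lpoly(.066,.026),.052,[.515,.287,-.14]))
print(cyl('s7',(200,300,280,420),(.035-.009,.08),.016,[.599,-.017],1),cyl('s7',(180,290,300,400),(.015,.085),.025,[.575,.06],0))
cv2.imwrite('pics/v7.png',cv2.resize(pt[160:270,130:250],(650,600),interpolation=cv2.INTER_CUBIC)[:,:,::-1])
E
```

```text
t 28.57 pos [ 0.5986 -0.0165  0.189 ] rot [ 3.1412e+00 -2.0000e-04  1.8860e+00] F [-0.   0.5  0.8] op 0.0918 q6 -0.47
tx -0.0007 ty -0.0005 tz 0.1330 yaw -0.0020
top 538 0.052679044586822654 (array([ 0.5134,  0.2879, -0.1474]), np.float64(-0.943))
side 208 0.053015702778383314 (array([ 0.507 ,  0.2845, -0.0682]), np.float64(-0.413))
(289, array([ 0.6002, -0.017 ]), np.float64(0.00081)) (532, array([0.5761, 0.0583]), np.float64(0.0009))
```

View pics/v7.png

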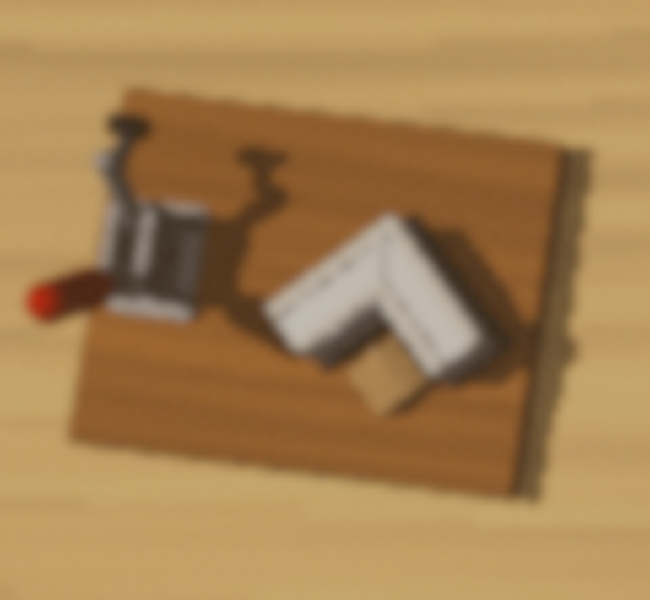

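Corner lies flat (top at 0.052 m) and about 1.5 mm off the seat centre, against a 4 mm margin. Next, the driver back.

Call:
apply_moves:
  plan:
    - {"tx": -0.0007,"ty": -0.0003,"tz": 0.025,"yaw": -0.002,"grip": 1}
    - {"tx": -0.0007,"ty": -0.0003,"tz": 0.055,"yaw": -0.002,"grip": 1}
    - {"tx": -0.0007,"ty": -0.0003,"tz": 0.085,"yaw": -0.002,"grip": 1}
    - {"tx": -0.0007,"ty": -0.0003,"tz": 0.11,"yaw": -0.002,"grip": 1}
    - {"tx": -0.0007,"ty": -0.0003,"tz": 0.127,"yaw": -0.002,"grip": 1}
    - {"tx": -0.0007,"ty": -0.0003,"tz": 0.133,"yaw": -0.002,"grip": 1}
    - {"tx": -0.0007,"ty": -0.0003,"tz": 0.133,"yaw": -0.002,"grip": 0.5}
    - {"tx": -0.0007,"ty": -0.0003,"tz": 0.133,"yaw": -0.002,"grip": 0}
  force: 25

```text
time: 29.68
tool_pos: [0.5994, -0.0177, 0.0565]
tool_rot: [3.14, 0.001, 1.89]
contact_force: [-0.6, -0.3, -0.1]
opening: 0.0763
```

Call:
apply_moves:
  plan:
    - {"tx": 0,"ty": 0,"tz": 0,"yaw": 0,"grip": -0.1}
    - {"tx": 0,"ty": 0,"tz": 0,"yaw": 0,"grip": -0.2}
    - {"tx": 0,"ty": 0,"tz": 0,"yaw": 0,"grip": -0.3}
    - {"tx": 0,"ty": 0,"tz": 0,"yaw": 0,"grip": -0.5}
    - {"tx": 0,"ty": 0,"tz": 0,"yaw": 0,"grip": -0.7}
    - {"tx": 0,"ty": 0,"tz": 0,"yaw": 0,"grip": -0.7}
    - {"tx": 0,"ty": 0,"tz": 0,"yaw": 0,"grip": -0.7}

```text
time: 30.55
tool_pos: [0.5988, -0.0177, 0.0555]
tool_rot: [3.141, 0.0, 1.89]
contact_force: [0.6, 0.8, -0.9]
opening: 0.0312
```

```bash
python3 go.py .4494 -.3556 .19 1.888
```

```text
t 30.55 pos [ 0.5988 -0.0177  0.0555] rot [3.1414e+00 2.0000e-04 1.8897e+00] F [ 0.6  0.8 -0.9] op 0.0312 q6 -0.48
tx -0.2741 ty -0.2478 tz -0.1345 yaw 0.0017
```

Call:
apply_moves:
  plan:
    - {"tx": 0,"ty": 0,"tz": -0.01,"yaw": 0,"grip": -0.7}
    - {"tx": 0,"ty": 0,"tz": -0.03,"yaw": 0,"grip": -0.7}
    - {"tx": 0,"ty": 0,"tz": -0.05,"yaw": 0,"grip": -0.7}
    - {"tx": 0,"ty": 0,"tz": -0.07,"yaw": 0,"grip": -0.7}
    - {"tx": 0,"ty": 0,"tz": -0.09,"yaw": 0,"grip": -0.7}
    - {"tx": 0,"ty": 0,"tz": -0.11,"yaw": 0,"grip": -0.7}
    - {"tx": -0.01,"ty": -0.009,"tz": -0.125,"yaw": 0,"grip": -0.7}
    - {"tx": -0.03,"ty": -0.027,"tz": -0.1345,"yaw": 0,"grip": -0.7}

```text
time: 31.55
tool_pos: [0.5822, -0.055, 0.191]
tool_rot: [3.141, 0.001, 1.891]
contact_force: [0.3, -0.8, -2.3]
opening: 0.0311
```

Call:
apply_moves:
  plan:
    - {"tx": -0.03,"ty": -0.027,"tz": 0,"yaw": 0,"grip": -0.7}
    - {"tx": -0.06,"ty": -0.054,"tz": 0,"yaw": 0,"grip": -0.7}
    - {"tx": -0.09,"ty": -0.081,"tz": 0,"yaw": 0,"grip": -0.7}
    - {"tx": -0.12,"ty": -0.108,"tz": 0,"yaw": 0,"grip": -0.7}
    - {"tx": -0.15,"ty": -0.135,"tz": 0,"yaw": 0,"grip": -0.7}
    - {"tx": -0.18,"ty": -0.162,"tz": 0,"yaw": 0,"grip": -0.7}
    - {"tx": -0.21,"ty": -0.189,"tz": 0,"yaw": 0,"grip": -0.7}
    - {"tx": -0.23,"ty": -0.207,"tz": 0,"yaw": 0,"grip": -0.7}

```text
time: 32.55
tool_pos: [0.4562, -0.3399, 0.1901]
tool_rot: [-3.141, -0.0, 1.888]
contact_force: [-0.4, 0.1, -2.4]
opening: 0.0314
```

Call:
apply_moves:
  plan:
    - {"tx": -0.01,"ty": -0.01,"tz": 0,"yaw": 0.001,"grip": -0.7}
    - {"tx": -0.014,"ty": -0.014,"tz": 0,"yaw": 0.002,"grip": -0.7}
    - {"tx": -0.014,"ty": -0.014,"tz": 0,"yaw": 0.002,"grip": -0.7}
    - {"tx": -0.014,"ty": -0.014,"tz": 0,"yaw": 0.002,"grip": -0.7}
    - {"tx": -0.014,"ty": -0.014,"tz": 0,"yaw": 0.002,"grip": -0.7}

```text
time: 33.17
tool_pos: [0.4495, -0.3549, 0.1901]
tool_rot: [3.142, -0.0, 1.889]
contact_force: [0.8, 0.4, -3.1]
opening: 0.0312
```

```bash
python3 go.py .4493 -.3560 .07 1.888
```

```text
t 33.17 pos [ 0.4495 -0.3549  0.1901] rot [ 3.1415 -0.      1.8888] F [ 0.8  0.4 -3.1] op 0.0312 q6 -1.12
tx -0.0010 ty -0.0006 tz 0.1201 yaw 0.0008
```

Call:
apply_moves:
  plan:
    - {"tx": 0,"ty": 0,"tz": 0.025,"yaw": 0,"grip": -0.7}
    - {"tx": 0,"ty": 0,"tz": 0.055,"yaw": 0,"grip": -0.7}
    - {"tx": 0,"ty": 0,"tz": 0.085,"yaw": 0,"grip": -0.7}
    - {"tx": -0.001,"ty": -0.0006,"tz": 0.105,"yaw": 0,"grip": -0.7}
    - {"tx": -0.001,"ty": -0.0006,"tz": 0.115,"yaw": 0,"grip": -0.7}
    - {"tx": -0.001,"ty": -0.0006,"tz": 0.12,"yaw": 0,"grip": -0.7}
    - {"tx": -0.001,"ty": -0.0006,"tz": 0.12,"yaw": 0,"grip": -0.7}

```text
time: 34.05
tool_pos: [0.4491, -0.3569, 0.0704]
tool_rot: [3.141, 0.001, 1.888]
contact_force: [0.4, 0.5, -2.1]
opening: 0.0315
```

```bash
python3 go.py .4493 -.3560 .065 1.888
```

```text
t 34.05 pos [ 0.4491 -0.3569  0.0704] rot [3.1413e+00 6.0000e-04 1.8879e+00] F [ 0.4  0.5 -2.1] op 0.0315 q6 -1.12
tx 0.0008 ty 0.0004 tz 0.0054 yaw -0.0001
```

Call:
apply_moves:
  plan:
    - {"tx": 0.0008,"ty": 0.0004,"tz": 0.002,"yaw": 0,"grip": -0.7}
    - {"tx": 0.0008,"ty": 0.0004,"tz": 0.004,"yaw": 0,"grip": -0.7}
    - {"tx": 0.0008,"ty": 0.0004,"tz": 0.0052,"yaw": 0,"grip": -0.7}
    - {"tx": 0.0008,"ty": 0.0004,"tz": 0.0052,"yaw": 0,"grip": -0.7}
    - {"tx": 0.0008,"ty": 0.0004,"tz": 0.0052,"yaw": 0,"grip": -0.7}

```text
time: 34.67
tool_pos: [0.4491, -0.3559, 0.0649]
tool_rot: [3.142, 0.0, 1.888]
contact_force: [0.2, 0.4, -2.6]
opening: 0.0312
```

```bash
python3 go.py .4493 -.3560 .065 1.888; python3 - <<'E'
from cyl import *
shot('side','s8'); print(cyl('s8',(370,450,270,335),(.035,.06),.016,[.4518,-.3551],1)); print('before',cyl('side0',(370,450,270,335),(.035,.06),.016,[.4518,-.3551],1))
E
```

```text
t 34.67 pos [ 0.4491 -0.3559  0.0649] rot [3.1415e+00 2.0000e-04 1.8876e+00] F [ 0.2  0.4 -2.6] op 0.0312 q6 -1.12
tx -0.0001 ty 0.0002 tz -0.0001 yaw -0.0004
(150, array([ 0.4496, -0.3555]), np.float64(0.00038))
before (150, array([ 0.4518, -0.3551]), np.float64(0.00035))
```

Call:
apply_moves:
  plan:
    - {"tx": -0.0004,"ty": 0.001,"tz": 0,"yaw": 0,"grip": -0.7}
    - {"tx": -0.0004,"ty": 0.001,"tz": 0.0003,"yaw": 0,"grip": -0.7}
    - {"tx": -0.0004,"ty": 0.001,"tz": 0.0006,"yaw": 0,"grip": -0.7}
    - {"tx": -0.0004,"ty": 0.001,"tz": 0.0006,"yaw": 0,"grip": -0.7}

```text
time: 35.22
tool_pos: [0.4502, -0.356, 0.0645]
tool_rot: [3.141, 0.0, 1.888]
contact_force: [0.8, 0.1, -0.2]
opening: 0.0311
```

Call:
apply_moves:
  plan:
    - {"tx": 0,"ty": 0,"tz": 0.0003,"yaw": 0,"grip": -0.7}
    - {"tx": 0,"ty": 0,"tz": 0.0003,"yaw": 0,"grip": -0.7}

```text
time: 35.48
tool_pos: [0.4503, -0.3561, 0.0644]
tool_rot: [3.141, 0.001, 1.888]
contact_force: [0.3, 1.7, 3.5]
opening: 0.0315
```

Call:
apply_moves:
  plan:
    - {"tx": 0,"ty": 0,"tz": 0,"yaw": 0,"grip": 0}
    - {"tx": 0,"ty": 0,"tz": 0,"yaw": 0,"grip": 0.5}
    - {"tx": 0,"ty": 0,"tz": 0,"yaw": 0,"grip": 1}
    - {"tx": 0,"ty": 0,"tz": 0,"yaw": 0,"grip": 1}
    - {"tx": 0,"ty": 0,"tz": -0.03,"yaw": 0,"grip": 1}
    - {"tx": 0,"ty": 0,"tz": -0.06,"yaw": 0,"grip": 1}
    - {"tx": 0,"ty": 0,"tz": -0.1,"yaw": 0,"grip": 1}
    - {"tx": 0,"ty": 0,"tz": -0.126,"yaw": 0,"grip": 1}

```text
time: 36.48
tool_pos: [0.4504, -0.3563, 0.1919]
tool_rot: [3.141, 0.002, 1.888]
contact_force: [0.8, -1.0, -0.5]
opening: 0.0918
```

```bash
python3 go.py .5749 .0597 .19 1.89; python3 - <<'E'
from cyl import *
shot('side','s9'); print(cyl('s9',(370,450,270,335),(.035,.09),.016,[.4518,-.3551],1)); 
E
```

```text
t 36.48 pos [ 0.4504 -0.3563  0.1919] rot [3.1407e+00 2.0000e-03 1.8877e+00] F [ 0.8 -1.  -0.5] op 0.0918 q6 -1.12
tx 0.3565 ty 0.2479 tz 0.0014 yaw -0.0023
(348, array([ 0.451 , -0.3555]), np.float64(0.00037))
```

Call:
apply_moves:
  plan:
    - {"tx": 0.04,"ty": 0.028,"tz": 0,"yaw": 0,"grip": 1}
    - {"tx": 0.09,"ty": 0.062,"tz": 0,"yaw": 0,"grip": 1}
    - {"tx": 0.14,"ty": 0.097,"tz": 0,"yaw": 0,"grip": 1}
    - {"tx": 0.19,"ty": 0.132,"tz": 0,"yaw": 0,"grip": 1}
    - {"tx": 0.24,"ty": 0.167,"tz": 0,"yaw": 0,"grip": 1}
    - {"tx": 0.29,"ty": 0.202,"tz": 0,"yaw": 0,"grip": 1}
    - {"tx": 0.335,"ty": 0.233,"tz": 0,"yaw": -0.002,"grip": 1}
    - {"tx": 0.3555,"ty": 0.2475,"tz": 0,"yaw": -0.002,"grip": 1}

```text
time: 37.52
tool_pos: [0.5746, 0.062, 0.1893]
tool_rot: [-3.141, -0.0, 1.893]
contact_force: [0.5, -0.5, -0.2]
opening: 0.0915
```

Call:
apply_moves:
  plan:
    - {"tx": 0,"ty": 0,"tz": 0,"yaw": 0,"grip": 1}
    - {"tx": 0,"ty": 0,"tz": 0,"yaw": 0,"grip": 1}
    - {"tx": 0,"ty": 0,"tz": 0,"yaw": 0,"grip": 1}

```text
time: 37.9
tool_pos: [0.5743, 0.0577, 0.1898]
tool_rot: [-3.141, 0.0, 1.888]
contact_force: [0.1, -0.3, 0.2]
opening: 0.0916
```

```bash
python3 go.py .5749 .0597 .0523 1.89
```

```text
t 37.9 pos [0.5743 0.0577 0.1898] rot [-3.1413e+00  2.0000e-04  1.8881e+00] F [ 0.1 -0.3  0.2] op 0.0916 q6 -0.35
tx 0.0017 ty 0.0013 tz 0.1375 yaw -0.0019
```

Call:
apply_moves:
  plan:
    - {"tx": 0.0015,"ty": 0.0008,"tz": 0.025,"yaw": -0.002,"grip": 1}
    - {"tx": 0.0015,"ty": 0.0008,"tz": 0.055,"yaw": -0.002,"grip": 1}
    - {"tx": 0.0015,"ty": 0.0008,"tz": 0.085,"yaw": -0.002,"grip": 1}
    - {"tx": 0.0015,"ty": 0.0008,"tz": 0.115,"yaw": -0.002,"grip": 1}
    - {"tx": 0.0015,"ty": 0.0008,"tz": 0.132,"yaw": -0.002,"grip": 1}
    - {"tx": 0.0015,"ty": 0.0008,"tz": 0.1375,"yaw": -0.002,"grip": 1}
    - {"tx": 0.0015,"ty": 0.0008,"tz": 0.1375,"yaw": -0.002,"grip": 0.4}
    - {"tx": 0.0015,"ty": 0.0008,"tz": 0.1375,"yaw": -0.002,"grip": 0.2}

```text
time: 38.9
tool_pos: [0.5755, 0.0606, 0.0535]
tool_rot: [3.14, 0.001, 1.892]
contact_force: [0.4, -0.1, 0.1]
opening: 0.0762
```

Call:
apply_moves:
  plan:
    - {"tx": 0,"ty": 0,"tz": 0,"yaw": 0,"grip": 0.1}
    - {"tx": 0,"ty": 0,"tz": 0,"yaw": 0,"grip": 0}
    - {"tx": 0,"ty": 0,"tz": 0,"yaw": 0,"grip": -0.1}
    - {"tx": 0,"ty": 0,"tz": 0,"yaw": 0,"grip": -0.3}
    - {"tx": 0,"ty": 0,"tz": 0,"yaw": 0,"grip": -0.3}

```text
time: 39.52
tool_pos: [0.5749, 0.0607, 0.0527]
tool_rot: [3.141, 0.0, 1.892]
contact_force: [-1.7, 0.6, 3.5]
opening: 0.0501
```

```bash
python3 go.py .4298 -.2951 .19 1.89
```

```text
t 39.52 pos [0.5749 0.0607 0.0527] rot [3.1413e+00 2.0000e-04 1.8918e+00] F [-1.7  0.6  3.5] op 0.0501 q6 -0.35
tx -0.2919 ty -0.2499 tz -0.1374 yaw 0.0018
```

Call:
apply_moves:
  plan:
    - {"tx": 0,"ty": 0,"tz": -0.01,"yaw": 0,"grip": -0.3}
    - {"tx": 0,"ty": 0,"tz": -0.03,"yaw": 0,"grip": -0.3}
    - {"tx": 0,"ty": 0,"tz": -0.05,"yaw": 0,"grip": -0.3}
    - {"tx": 0,"ty": 0,"tz": -0.07,"yaw": 0,"grip": -0.3}
    - {"tx": 0,"ty": 0,"tz": -0.09,"yaw": 0,"grip": -0.3}
    - {"tx": 0,"ty": 0,"tz": -0.115,"yaw": 0,"grip": -0.3}
    - {"tx": 0,"ty": 0,"tz": -0.135,"yaw": 0,"grip": -0.3}
    - {"tx": -0.02,"ty": -0.017,"tz": -0.145,"yaw": 0,"grip": -0.3}

```text
time: 40.52
tool_pos: [0.5654, 0.0371, 0.1987]
tool_rot: [3.14, 0.0, 1.894]
contact_force: [0.5, -1.0, -2.8]
opening: 0.0499
```

Call:
apply_moves:
  plan:
    - {"tx": -0.03,"ty": -0.026,"tz": 0,"yaw": 0,"grip": -0.3}
    - {"tx": -0.06,"ty": -0.051,"tz": 0,"yaw": 0,"grip": -0.3}
    - {"tx": -0.09,"ty": -0.077,"tz": 0,"yaw": 0,"grip": -0.3}
    - {"tx": -0.12,"ty": -0.103,"tz": 0,"yaw": 0,"grip": -0.3}
    - {"tx": -0.15,"ty": -0.128,"tz": 0,"yaw": 0,"grip": -0.3}
    - {"tx": -0.18,"ty": -0.154,"tz": 0,"yaw": 0,"grip": -0.3}
    - {"tx": -0.21,"ty": -0.18,"tz": 0,"yaw": 0,"grip": -0.3}
    - {"tx": -0.24,"ty": -0.205,"tz": 0,"yaw": 0,"grip": -0.3}

```text
time: 41.52
tool_pos: [0.4452, -0.2571, 0.1976]
tool_rot: [-3.141, -0.0, 1.892]
contact_force: [1.5, 0.1, -2.0]
opening: 0.0497
```

Call:
apply_moves:
  plan:
    - {"tx": -0.02,"ty": -0.018,"tz": 0,"yaw": 0.001,"grip": -0.3}
    - {"tx": -0.03,"ty": -0.027,"tz": 0,"yaw": 0.002,"grip": -0.3}
    - {"tx": -0.031,"ty": -0.0275,"tz": 0,"yaw": 0.002,"grip": -0.3}
    - {"tx": -0.031,"ty": -0.0275,"tz": 0,"yaw": 0.002,"grip": -0.3}
    - {"tx": -0.031,"ty": -0.0275,"tz": 0,"yaw": 0.002,"grip": -0.3}

```text
time: 42.15
tool_pos: [0.4302, -0.2933, 0.1975]
tool_rot: [3.141, -0.0, 1.891]
contact_force: [-1.0, -0.5, -3.3]
opening: 0.0499
```

```bash
python3 go.py .4303 -.2941 .066 1.89
```

```text
t 42.15 pos [ 0.4302 -0.2933  0.1975] rot [ 3.1415e+00 -2.0000e-04  1.8910e+00] F [-1.  -0.5 -3.3] op 0.0499 q6 -1.07
tx -0.0008 ty -0.0002 tz 0.1315 yaw 0.0010
```

Call:
apply_moves:
  plan:
    - {"tx": -0.0008,"ty": 0,"tz": 0.025,"yaw": 0.001,"grip": -0.3}
    - {"tx": -0.0008,"ty": 0,"tz": 0.055,"yaw": 0.001,"grip": -0.3}
    - {"tx": -0.0008,"ty": 0,"tz": 0.085,"yaw": 0.001,"grip": -0.3}
    - {"tx": -0.0008,"ty": 0,"tz": 0.11,"yaw": 0.001,"grip": -0.3}
    - {"tx": -0.0008,"ty": 0,"tz": 0.124,"yaw": 0.001,"grip": -0.3}
    - {"tx": -0.0008,"ty": 0,"tz": 0.131,"yaw": 0.001,"grip": -0.3}
    - {"tx": -0.0008,"ty": 0,"tz": 0.1325,"yaw": 0.001,"grip": -0.3}
    - {"tx": -0.0008,"ty": 0,"tz": 0.1325,"yaw": 0.001,"grip": -0.3}

```text
time: 43.15
tool_pos: [0.4305, -0.2953, 0.0656]
tool_rot: [3.141, 0.001, 1.889]
contact_force: [-0.2, -0.2, -2.6]
opening: 0.0496
```

```bash
python3 go.py .4303 -.2941 .062 1.89;python3 - <<'E'
from cyl import *
shot('side','s10')
for n in('side0','s10'): print(n,cyl(n,(330,430,250,320),(.03,.06),.025,[.4318,-.2964],0))
E
```

```text
t 43.15 pos [ 0.4305 -0.2953  0.0656] rot [3.1409e+00 1.2000e-03 1.8888e+00] F [-0.2 -0.2 -2.6] op 0.0496 q6 -1.07
tx 0.0012 ty 0.0002 tz 0.0036 yaw -0.0012
side0 (184, array([ 0.4318, -0.2964]), np.float64(0.00043))
s10 (177, array([ 0.4316, -0.2978]), np.float64(0.00046))
```

Call:
apply_moves:
  plan:
    - {"tx": 0.0013,"ty": 0.0005,"tz": 0.001,"yaw": 0,"grip": -0.3}
    - {"tx": 0.0013,"ty": 0.0005,"tz": 0.002,"yaw": 0,"grip": -0.3}
    - {"tx": 0.0013,"ty": 0.0005,"tz": 0.003,"yaw": 0,"grip": -0.3}
    - {"tx": 0.0013,"ty": 0.0005,"tz": 0.0037,"yaw": 0,"grip": -0.3}
    - {"tx": 0.0013,"ty": 0.0005,"tz": 0.0037,"yaw": 0,"grip": -0.3}

```text
time: 43.82
tool_pos: [0.4301, -0.2936, 0.0616]
tool_rot: [3.142, 0.0, 1.889]
contact_force: [-1.7, 0.6, 3.9]
opening: 0.0495
```

Call:
apply_moves:
  plan:
    - {"tx": 0,"ty": 0,"tz": 0.0005,"yaw": 0,"grip": -0.3}
    - {"tx": 0,"ty": 0,"tz": 0.0005,"yaw": 0,"grip": -0.3}

```text
time: 44.08
tool_pos: [0.4302, -0.2936, 0.0617]
tool_rot: [3.141, 0.001, 1.889]
contact_force: [-2.8, 2.1, 8.7]
opening: 0.0497
```

Firm contact. Releasing the tin and withdrawing.

Call:
apply_moves:
  plan:
    - {"tx": 0,"ty": 0,"tz": -0.0004,"yaw": 0,"grip": -0.3}
    - {"tx": 0,"ty": 0,"tz": -0.0004,"yaw": 0,"grip": 0.5}
    - {"tx": 0,"ty": 0,"tz": -0.0004,"yaw": 0,"grip": 1}
    - {"tx": 0,"ty": 0,"tz": -0.0004,"yaw": 0,"grip": 1}
    - {"tx": 0,"ty": 0,"tz": -0.03,"yaw": 0,"grip": 1}
    - {"tx": 0,"ty": 0,"tz": -0.06,"yaw": 0,"grip": 1}
    - {"tx": 0,"ty": 0,"tz": -0.1,"yaw": 0,"grip": 1}
    - {"tx": 0,"ty": 0,"tz": -0.15,"yaw": 0,"grip": 1}

```text
time: 45.08
tool_pos: [0.4297, -0.2932, 0.2113]
tool_rot: [-3.141, -0.002, 1.889]
contact_force: [0.7, -0.3, -0.7]
opening: 0.0915
```

Call:
apply_moves:
  plan:
    - {"tx": 0.06,"ty": 0.0,"tz": -0.02,"yaw": 0,"grip": 1}
    - {"tx": 0.12,"ty": 0.0,"tz": -0.02,"yaw": 0,"grip": 1}
    - {"tx": 0.17,"ty": 0.0,"tz": -0.02,"yaw": 0,"grip": 1}
    - {"tx": 0.2,"ty": 0.0,"tz": -0.02,"yaw": 0,"grip": 1}
    - {"tx": 0.2,"ty": 0.0,"tz": -0.02,"yaw": 0,"grip": 1}
    - {"tx": 0.2,"ty": 0.0,"tz": -0.02,"yaw": 0,"grip": 1}

```text
time: 45.82
tool_pos: [0.3681, -0.1042, 0.2309]
tool_rot: [3.141, 0.001, 1.889]
contact_force: [0.3, 1.2, -0.8]
opening: 0.0916
```

```bash
python3 - <<'E'
from cyl import *
p,d=shot('side','s11'); pt,dt=shot('top','t11')
print('tin',cyl('s11',(330,430,250,320),(.03,.095),.025,[.4318,-.2964],0),'drv',cyl('s11',(370,450,270,335),(.035,.09),.016,[.4518,-.3551],1))
m=np.zeros((480,640),bool);m[185:245,170:240]=1
Z=cloud('top',dt)[...,2];h=cv2.cvtColor(pt,cv2.COLOR_RGB2HSV)
cm=m&(Z>.046)&(Z<.058)&(h[...,1]<100); print('corner',cm.sum(),fit('top',cm,Lpoly(.066,.026),.052,[.515,.287,-.14]))
cv2.imwrite('pics/v11.png',np.hstack([p[:,150:460],cv2.copyMakeBorder(pt[100:400,130:],0,180,0,0,0)[:,:480]])[:,:,::-1])
E
```

```text
tin (528, array([ 0.4313, -0.2961]), np.float64(0.00045)) drv (352, array([ 0.4511, -0.3554]), np.float64(0.00035))
corner 533 (array([ 0.5134,  0.288 , -0.1474]), np.float64(-0.944))
```

View pics/v11.png

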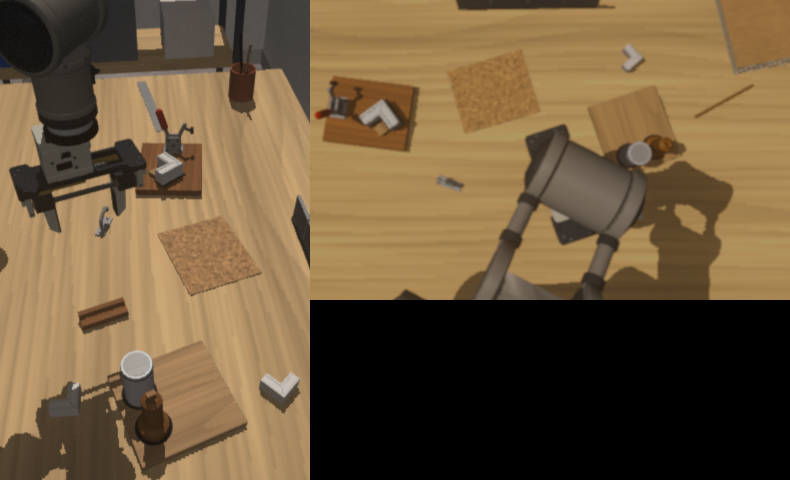

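Everything is in place. The tin and driver stand upright on their spots, the corner is seated, and the hook and offcut are where they were. Handing in.

```bash
python3 -c "
from cell import robot
print(robot.hand_in(), robot.observe()['time'])"
```

```text
the job is handed in; nothing more can be done
the job is handed in; nothing more can be done
```

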